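Zero the rim scale of a bench metering valve

ROBOT

A 6-joint arm with a two-finger parallel gripper is mounted at the origin on a cart in front of the work surface, level with it; the furniture and walls round the work are solid. World frame = base frame: x ahead of the robot, y to its left, z up, the work surface at z = 0. Lengths are in m, angles in rad, forces in N, time in s.
With the tool pointing down it reaches from about 0.35 to 0.975 m from the base axis. Payload 4.9 kg.
Tool frame: the origin (TCP) lies on the centre line of the jaws, within the pads' length; the fingertips stand 8 mm ahead of it and the grasp point (between the pads) lies 11 mm behind it; z points along the fingers, y is the direction in which the jaws open and shut (so a half turn about z gives the same grasp; the last joint's range is limited). The gripper opens to 85 mm and grips with 20 to 120 N. Pads are 22 mm wide; open, the fingers measure 114 mm over their backs; the gripper's body (76 mm by 85 mm) begins 54 mm behind the grasp point. The pads swing forward as they close: fully open they stand 13 mm farther back than shut.
Start: joints at [-1.342, 0.053, 1.613, -0, 1.476, -0.119], TCP at [0.213, -0.588, 0.239] pointing down, gripper open.
Joint ranges: [-3.01, 3.01], [-1.01, 2.22], [0.06, 2.58], [-1.02, 4.17], [0.09, 2.62], [-3.14, 3.14]. Speed limits (rad/s): [2.57, 2.57, 3.14, 3.14, 3.14, 3.14].

INTERFACE

Orientations are given as a unit quaternion [w, x, y, z].
In Python, from plant import manip gives the robot as it stands.
- The arm moves only by the tool step_arm, never from a script. Its argument "deltas" is a list of rows, each a list of 7 numbers: the shift along the tool's x, y, z in m, then the turn, a rotation vector about the tool's x, y, z in rad, then the gripper command: -1 is fully open, 1 is shut, values between are in proportion. In form: [[dx, dy, dz, ax, ay, az, hand], ...]. A call has 1 to 20 rows; each row is the pose to reach, as a shift and turn from the pose commanded when the call began, along the tool's axes at that moment; what a row does not reach only later rows make up. A row lasts 1/10 s, in which the tool goes at most 50 mm and 8.59 degrees, less where a joint would pass 70% of its speed; a pose out of reach is approached as far as the arm can. A call with a gripper value outside its range is refused whole. The fingers move at their own pace and stop on an object; the grip force is fixed at half the most. Time passes only in rows, so rows that repeat a pose let the fingers close. It gives the time, the measured TCP pose, the force and the opening at its end, in the units of the state.
- manip.state(): the state, without advancing time (a new reading comes with each control period).
- manip.grab_frame(name): name is "scene" or "top" or "wrist"; returns the picture (400x640x3 uint8, red, green, blue); there is no depth.
- manip.get_calibration(name): a dict with "fov_y" (degrees; the focal length in pixels is half the picture's height over the tangent of half this angle, whatever the lens; pixels are square), "cx", "cy" (the principal point, pixels), "R" (3x3) and "t" (3): a world point X has camera coordinates R X + t. Camera axes: x right, y down, z forward; pixel columns grow to the right and rows downward; lengths in m; the calibration is good to about 2 mm. The wrist camera is an equidistant fisheye: a pixel r from the principal point sees the ray r / f radians off the axis. A picture is of the moment at which its call begins: read the wrist's pose just before it. get_calibration takes no time and is no camera call; for the wrist camera it gives the pose at the moment of the call.
- manip.job_done(): hands the job in, once; it reports no verdict.
The state is a dict: "time": time; "joint_pos": joint angles; "joint_vel": joint speeds; "joint_efforts": joint torques, N m; "tool_pos": TCP position; "tool_rot": TCP orientation; "contact_force": force on the tool from outside, world axes, zero at the start; "ft_torque": the same for the moment, N m; "gripper_width": opening from 0.0 (shut) to 1.0 (fully open).
Only numpy, scipy, OpenCV 4.12 (cv2) and the standard library are available. Lean on these libraries where they do the work, as an engineer would, in place of code of your own. Each camera call takes 0.05 s, during which the arm holds its last target.

TASK

Zero the metering valve: close it clockwise by the handle on its black handwheel until you feel the needle bite into its soft seat, clearly firmer than the running drag, but do not force it. Leave it closed like that, then turn the scale ring under the wheel by its upright stud until the zero rib on the ring's rim stands right under the tip of the pointer on the wheel's far rim (look from the side). Let go of everything and leave the glassware around it where it stands.

Things in the scene. Friction and masses are not known exactly. Their poses are not given: they have to be found in the camera images.
- metering_valve: Bench metering valve, fixed: dark base plate 150x124x10 mm, aluminium block with a hose tail on either side (80 mm from the axis, 30 mm up), steel bonnet, scale ring, and on top the black handwheel, all on one upright axis. Origin: on the axis, on the worktop. Its x points to the valve's far side (yaw within 0.3 rad of world x), z up. Only handle and stud rise above z = 100 mm.
- bonnet: Fixed steel neck under ring and wheel; origin and axes as metering_valve. It hides the needle seat. The needle meets the seat with the pointer anywhere within 0.6 rad either side of the valve's x (wear; not visible). From there the soft seat yields like a spring, 4 N m/rad on the wheel (2.3 N more at the handle per mm of handle travel), and bottoms after 0.2 rad.
- handwheel: Black wheel: rim 94 mm across, z = 86 to 96 mm, hub top 99 mm. Origin on the axis at the worktop; its x points to the pointer, the handle is on its -x side. Clockwise from above closes: 0.5 to 2.4 rad from start to seat. Steady drag 0.30 N m (7 N at the handle), which also holds it where left. Push above this drag, at the handle: 3.5 to 6 N is a firm bite, 2.5 N too loose, 8 N crushes the seat.
- valve_axis (a point): Point on the upright common axis of wheel and ring, 98 mm above the worktop.
- handle_top (a point): Centre of the top of the handle: black upright sleeve 18 mm across, z = 97 to 131 mm, that spins freely on its pin, on the wheel's rim 42 mm from the axis, opposite the pointer. It can be pinched from above in any direction and led round in an arc without turning the gripper.
- pointer_tip (a point): Tip of the steel pointer: a 5 mm claw that reaches out from the wheel's rim over the scale ring and hangs down outside it to a point. This point is 67.5 mm from the axis, 70 mm above the worktop, and turns with the wheel. With the valve closed it stands at the far side.
- scale_ring: Aluminium disc 130 mm across, z = 62 to 78 mm, under the wheel and independent of it, black lines every 10 degrees on its upright rim; origin on the axis at the worktop, its x points to the zero rib. Drag 0.10 N m (1.2 N at the stud); stays where left. At the start its zero lies 0.4 to 2.2 rad clockwise (from above) of where the pointer will stand when closed.
- zero_mark (a point): Zero of the scale: the dark raised rib 3 mm wide over the whole height of the ring's rim, where the black lines begin. This point is 67.5 mm from the axis, 70 mm above the worktop, so that it meets pointer_tip when the scale is zeroed.
- stud_top (a point): Centre of the top of the ring's steel stud: upright, 12 mm across, z = 80 to 112 mm, on an ear (top 74 mm) 82 mm from the axis, 155 degrees anticlockwise (from above) from the zero rib. It can be pinched from above and led round in an arc without turning the gripper; open the fingers no wider than 45 mm there if one stands towards the wheel.
- retort_stand: Obstacle, fixed: stand on a 245x125 mm base; rod 12 mm thick, 521 mm tall, at x = 0.547, y = -0.085 m, clamped glassware on its -y side (x 0.48 to 0.57, y -0.25 to -0.02, up to z = 0.46 m). It stands between the gripper's start and the valve: pass it on the robot's side. Origin: on the worktop, in the middle of the base's length, near its -y edge.
- amber_bottle: Bystander, loose: square brown dropper bottle 47x47x132 mm left of the valve; origin at the centre of its underside.
- bottle_small: Bystander, loose: glass screw bottle, 56 mm across, 105 mm tall, left of the valve; origin at the centre of its underside.
- vial_open: Bystander, loose: open glass vial, 35 mm across, 66 mm tall, front left; origin at the centre of its underside.
- round_flask_small: Bystander, loose: small round flask stood on its neck, 51 mm across, 80 mm tall, farther left; origin at the centre of its underside.

How it is judged:
By the outcome, as a careful person would: the job done as asked, in the order asked, and still so for the second after the job is handed in, with the robot touching nothing.
It also fails if it takes over 72 s, if anything falls off the work surface, if the arm or the gripper's body presses on something with over 40 N, if the wrist force passes 120 N, or if a joint passes its speed limit or range.

## Working session

There is one attempt and no reset: what is moved stays moved. The work goes in short steps, Python scripts to look and compute and a tool call to move; the robot and the scene stay as the last step left them, time stands still between calls to the robot, and variables do not carry over. Pictures are saved under pics/ and viewed, and the job is handed in when it is done.

Besides the shell and the picture viewer there is one more tool, called as name(argument=value, ...) on one line, values as JSON. step_arm: Moves the arm, as the interface text tells. Its arguments: {"type":"object","properties":{"deltas":{"type":"array"}},"required":["deltas"]}

```bash
mkdir -p pics; ls
cat > h.py <<'E'
import numpy as np, cv2, json
from plant import manip
def snap(n,fn):
    im=manip.grab_frame(n); cv2.imwrite('pics/'+fn,cv2.cvtColor(im,cv2.COLOR_RGB2BGR)); return im
def ray(c,u,v):
    f=200/np.tan(np.radians(c['fov_y'])/2)
    R=np.array(c['R']);t=np.array(c['t'])
    d=R.T@np.array([(u-c['cx'])/f,(v-c['cy'])/f,1]); return -R.T@t,d
def onz(c,u,v,z):
    o,d=ray(c,u,v); return o+d*(z-o[2])/d[2]
def proj(c,X):
    f=200/np.tan(np.radians(c['fov_y'])/2)
    p=np.array(c['R'])@np.array(X)+np.array(c['t']); return f*p[0]/p[2]+c['cx'],f*p[1]/p[2]+c['cy']
E
python3 - <<'E'
from h import *
s=manip.state();print(s)
for n in('scene','top','wrist'):
    c=manip.get_calibration(n);print(n,c)
    snap(n,n+'0.png')
E
```

```text
pics
{'time': 0.0, 'joint_pos': array([-1.34198578e+00,  5.33805808e-02,  1.61429616e+00,  2.03462572e-05,
        1.47601205e+00, -1.18998820e-01]), 'joint_vel': array([ 8.15539026e-05,  8.31692806e-04, -2.75731840e-04,  9.75372489e-04,
       -1.09068382e-04, -5.60670021e-04]), 'joint_efforts': array([ 4.47955235e-04, -3.93677759e+01, -3.70177674e+01, -1.52782955e-04,
        6.98031407e-03,  4.09491108e-08]), 'tool_pos': array([ 0.21289138, -0.58697519,  0.23804701]), 'tool_rot': array([-1.04704399e-03,  9.84916279e-01,  1.73028393e-01, -4.74049611e-05]), 'contact_force': array([ 0.06994621, -1.06149484,  0.32910045]), 'ft_torque': array([-0.01801807, -0.06667598, -0.02531402]), 'gripper_width': 1.0034887178434575}
scene {'fov_y': 50.132059003013566, 'cx': 316.298126208329, 'cy': 197.85326884354822, 'R': array([[-0.53041415, -0.84769883,  0.00821714],
       [-0.51872622,  0.31687542, -0.79404853],
       [ 0.6705102 , -0.42543703, -0.60779882]]), 't': array([0.42066249, 0.28351164, 0.89077608])}
top {'fov_y': 43.42626403028055, 'cx': 323.7114116227057, 'cy': 202.3410003908407, 'R': array([[ 0.02164057, -0.99967347, -0.01358828],
       [-0.99749091, -0.02067297, -0.06770902],
       [ 0.067406  ,  0.01501945, -0.99761257]]), 't': array([0.18500333, 0.50399075, 1.31755076])}
wrist {'fov_y': 65.70646984690485, 'cx': 319.38249404792947, 'cy': 202.68375561451583, 'R': array([[ 3.40171247e-01, -9.40363370e-01, -5.05750252e-04],
       [-9.05421578e-01, -3.27676399e-01,  2.69888760e-01],
       [-2.53959226e-01, -9.13504787e-02, -9.62891376e-01]]), 't': array([-0.6247263 , -0.03490984,  0.37787451])}
```

View pics/scene0.png

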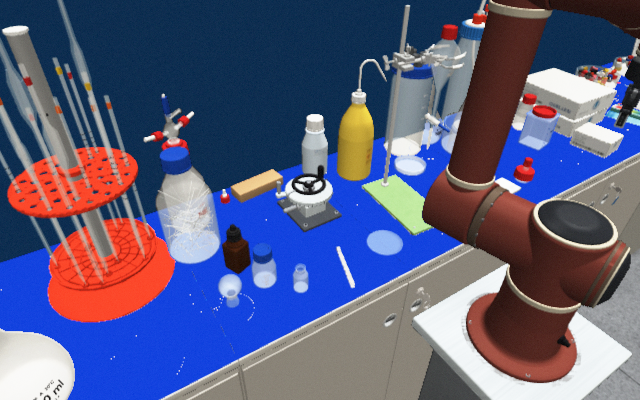

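View pics/top0.png

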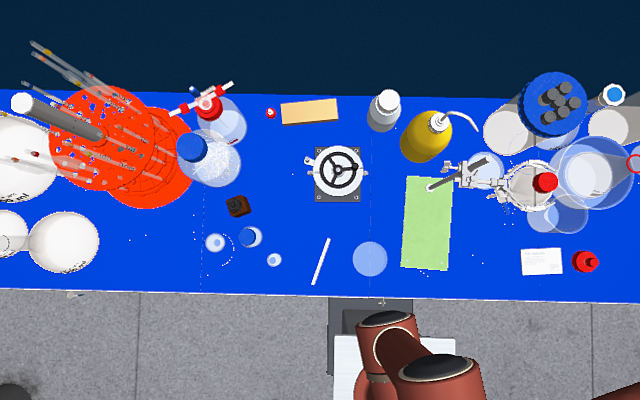

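View pics/wrist0.png

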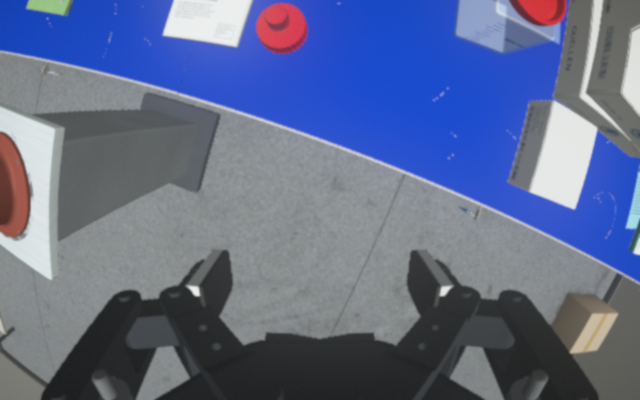

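Run:
```python
from h import *
im=cv2.imread('pics/top0.png');cv2.imwrite('pics/t0z.png',cv2.resize(im[130:220,285:395],None,fx=6.5,fy=6.5,interpolation=cv2.INTER_CUBIC))
im=cv2.imread('pics/scene0.png');cv2.imwrite('pics/s0z.png',cv2.resize(im[160:240,265:355],None,fx=7,fy=7,interpolation=cv2.INTER_CUBIC))
c=manip.get_calibration('top')
for u,v,z in((337,172,.098),(313,148,.01),(360,202,.01)):print(onz(c,u,v,z))
```

```text
[0.57158885 0.16273657 0.098     ]
[0.64678921 0.22782837 0.01      ]
[0.50344704 0.09875916 0.01      ]
```

View pics/t0z.png

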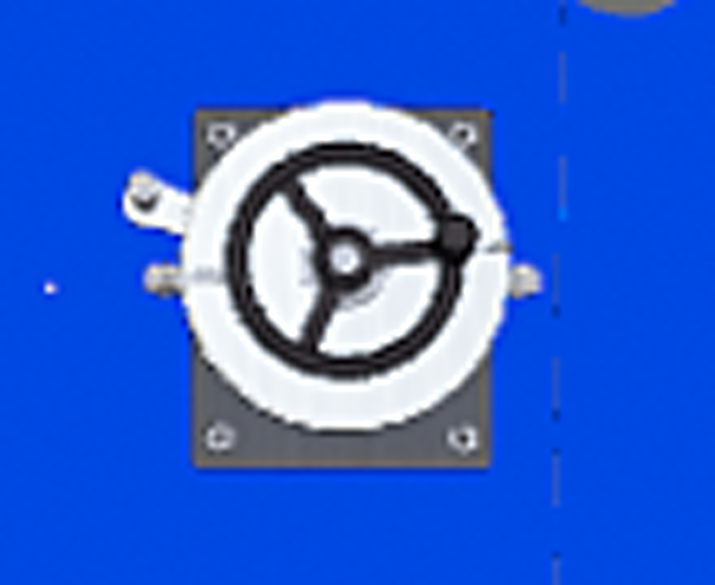

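View pics/s0z.png

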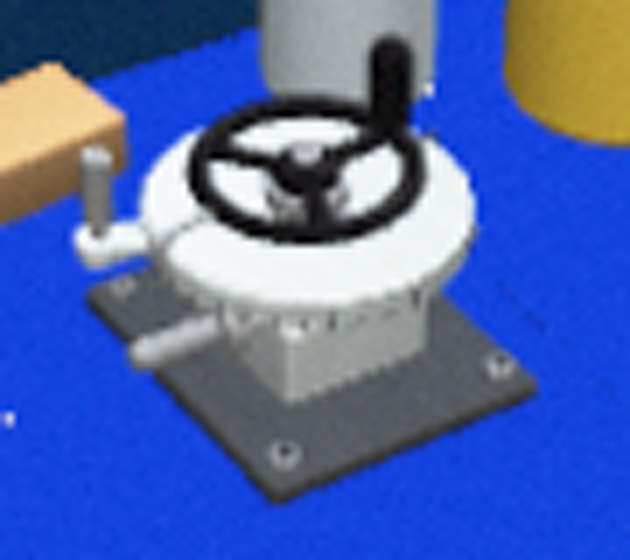

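```bash
cat >> h.py <<'E'
from scipy.spatial.transform import Rotation as Ro
def pose():
    s=manip.state(); q=s['tool_rot']; return np.array(s['tool_pos']),Ro.from_quat([q[1],q[2],q[3],q[0]]),s
def delta(target,yaw=None,p=None,R=None):
    """shift in tool axes to reach world TCP target, jaw (tool y) pointing at world angle yaw (mod 180), tool straight down"""
    if p is None: p,R,_=pose()
    d=R.inv().apply(np.array(target)-p); rv=np.zeros(3)
    if yaw is not None:
        y=R.apply([0,1,0]); cur=np.arctan2(y[1],y[0]); k=round((cur-yaw)/np.pi); a=yaw+k*np.pi
        yy=np.array([np.cos(a),np.sin(a),0]);zz=np.array([0,0,-1.]);xx=np.cross(yy,zz)
        rv=(R.inv()*Ro.from_matrix(np.c_[xx,yy,zz])).as_rotvec()
    return d.round(4),rv.round(3)
E
python3 - <<'E'
from h import *
p,R,s=pose();print(p,R.as_matrix().round(3))
c=manip.get_calibration('wrist');print(-np.array(c['R']).T@c['t']-p)
for n in('scene','top'):
    c=manip.get_calibration(n);print(-np.array(c['R']).T@c['t'])
c=manip.get_calibration('top')
f=lambda x,y:(285+(x+.5)/6.5-.5,130+(y+.5)/6.5-.5)
for n,x,y,z in(('rim',343,260,.091),('ring',345,266,.078),('hub',345,260,.099),('handle',457,235,.131),('stud',143,192,.112),('rib',495,245,.078)):
    print(n,onz(c,*f(x,y),z))
for t in([.4,-.35,.25],[.40,-.1,.25],[.39,.05,.25],[.5,.13,.25]): print(delta(t,-1.57))
E
```

```text
[ 0.21291567 -0.5870967   0.23833306] [[ 0.94   0.341 -0.   ]
 [ 0.341 -0.94   0.002]
 [ 0.    -0.002 -1.   ]]
[0.06396433 0.02266559 0.13477881]
[-0.22708419  0.64572636  0.76307801]
[0.40991179 0.17557302 1.35104381]
rim [0.578666   0.16191345 0.091     ]
ring [0.57805258 0.16094108 0.078     ]
hub [0.57760988 0.16122853 0.099     ]
handle [0.58362452 0.11967275 0.131     ]
stud [0.60054134 0.23919682 0.112     ]
rib [0.58751306 0.10228008 0.078     ]
(array([ 0.2567, -0.1591, -0.0114]), array([-0.002,  0.   ,  0.347]))
(array([ 0.3419, -0.3942, -0.011 ]), array([-0.002,  0.   ,  0.347]))
(array([ 0.3837, -0.5386, -0.0107]), array([-0.002,  0.   ,  0.347]))
(array([ 0.5143, -0.5763, -0.0106]), array([-0.002,  0.   ,  0.347]))
```

Run:
```python
from h import *
p,R,s=pose()
W=np.array([p[:2],[.27,-.36],[.345,-.2],[.36,-.05],[.37,.06],[.54,.16]])
L=np.r_[0,np.cumsum(np.linalg.norm(np.diff(W,axis=0),axis=1))];print(L)
n=24
for i,l in enumerate(np.linspace(0,L[-1],n+1)[1:]):
    x=[np.interp(l,L,W[:,k]) for k in(0,1)]
    d=R.inv().apply(np.r_[x,.26]-p); print(i,np.round(x,3),d.round(3), round(min(.347,.015*(i+1)),3))
```

```text
[0.         0.23416133 0.4108673  0.56161544 0.67206905 0.86929988]
0 [ 0.222 -0.552] [ 0.02  -0.03  -0.022] 0.015
1 [ 0.231 -0.517] [ 0.041 -0.06  -0.022] 0.03
2 [ 0.239 -0.482] [ 0.061 -0.09  -0.022] 0.045
3 [ 0.248 -0.447] [ 0.081 -0.12  -0.021] 0.06
4 [ 0.257 -0.411] [ 0.101 -0.15  -0.021] 0.075
5 [ 0.266 -0.376] [ 0.122 -0.18  -0.021] 0.09
6 [ 0.278 -0.342] [ 0.145 -0.208 -0.021] 0.105
7 [ 0.294 -0.31 ] [ 0.17  -0.233 -0.021] 0.12
8 [ 0.309 -0.277] [ 0.196 -0.259 -0.021] 0.135
9 [ 0.324 -0.244] [ 0.222 -0.285 -0.021] 0.15
10 [ 0.34  -0.211] [ 0.247 -0.31  -0.021] 0.165
11 [ 0.347 -0.176] [ 0.266 -0.34  -0.021] 0.18
12 [ 0.351 -0.14 ] [ 0.282 -0.373 -0.021] 0.195
13 [ 0.355 -0.104] [ 0.298 -0.406 -0.021] 0.21
14 [ 0.358 -0.068] [ 0.313 -0.438 -0.021] 0.225
15 [ 0.362 -0.032] [ 0.329 -0.471 -0.021] 0.24
16 [0.365 0.004] [ 0.344 -0.504 -0.021] 0.255
17 [0.368 0.04 ] [ 0.36  -0.537 -0.021] 0.27
18 [0.384 0.068] [ 0.384 -0.558 -0.021] 0.285
19 [0.415 0.087] [ 0.42  -0.564 -0.021] 0.3
20 [0.446 0.105] [ 0.455 -0.571 -0.021] 0.315
21 [0.478 0.123] [ 0.491 -0.578 -0.021] 0.33
22 [0.509 0.142] [ 0.527 -0.584 -0.021] 0.345
23 [0.54 0.16] [ 0.562 -0.591 -0.021] 0.347
```

step_arm(deltas=[[0.02, -0.03, -0.02, 0, 0, 0.015, -1], [0.04, -0.06, -0.02, 0, 0, 0.03, -1], [0.06, -0.09, -0.02, 0, 0, 0.045, -1], [0.08, -0.12, -0.02, 0, 0, 0.06, -1], [0.1, -0.15, -0.02, 0, 0, 0.075, -1], [0.12, -0.18, -0.02, 0, 0, 0.09, -1], [0.145, -0.208, -0.02, 0, 0, 0.105, -1], [0.17, -0.233, -0.02, 0, 0, 0.12, -1], [0.196, -0.259, -0.02, 0, 0, 0.135, -1], [0.222, -0.285, -0.02, 0, 0, 0.15, -1], [0.247, -0.31, -0.02, 0, 0, 0.165, -1], [0.266, -0.34, -0.02, 0, 0, 0.18, -1], [0.282, -0.373, -0.02, 0, 0, 0.195, -1], [0.298, -0.406, -0.02, 0, 0, 0.21, -1], [0.313, -0.438, -0.02, 0, 0, 0.225, -1], [0.329, -0.471, -0.02, 0, 0, 0.24, -1], [0.344, -0.504, -0.02, 0, 0, 0.255, -1], [0.36, -0.537, -0.02, 0, 0, 0.27, -1], [0.36, -0.537, -0.02, 0, 0, 0.27, -1]])

```text
time: 2.05
tool_pos: [0.368, 0.0433, 0.2591]
tool_rot: [-0.001, 0.999, 0.042, -0.0]
contact_force: [-0.5, -0.2, -0.1]
gripper_width: 0.999
```

Run:
```python
from h import *
p,R,s=pose();print(p,s['time'],s['joint_pos'].round(2),s['contact_force'])
print(delta([.45,.12,.27],np.pi/2),delta([.53,.16,.27],np.pi/2))
```

```text
[0.36804706 0.04325919 0.2590646 ] 2.05 [-0.09 -0.63  2.13  0.    1.64  1.4 ] [-0.47636058 -0.15503512 -0.10036311]
(array([ 0.0882, -0.0695, -0.0109]), array([-0.001,  0.   ,  0.085])) (array([ 0.1712, -0.1026, -0.0108]), array([-0.001,  0.   ,  0.085]))
```

step_arm(deltas=[[0.03, -0.023, -0.005, 0, 0, 0.03, -1], [0.06, -0.046, -0.01, 0, 0, 0.06, -1], [0.088, -0.07, -0.011, 0, 0, 0.085, -1], [0.12, -0.08, -0.011, 0, 0, 0.085, -1], [0.15, -0.094, -0.011, 0, 0, 0.085, -1], [0.171, -0.103, -0.011, 0, 0, 0.085, -1], [0.171, -0.103, -0.011, 0, 0, 0.085, -1], [0.171, -0.103, -0.011, 0, 0, 0.085, -1]])

```text
time: 2.85
tool_pos: [0.5308, 0.155, 0.2697]
tool_rot: [0.0, 1.0, -0.004, -0.001]
contact_force: [0.2, -0.0, -0.9]
gripper_width: 1.0
```

Run:
```python
from h import *
p,R,s=pose();print(p,s['time'],s['joint_pos'].round(2),s['contact_force'])
c=manip.get_calibration('wrist');snap('wrist','w1.png')
np.savez('w1.npz',**c)
```

```text
[0.53079095 0.15501421 0.26967219] 2.85 [ 0.15 -0.13  1.74 -0.    1.53  1.73] [ 0.21003633 -0.04136711 -0.92429814]
```

View pics/w1.png

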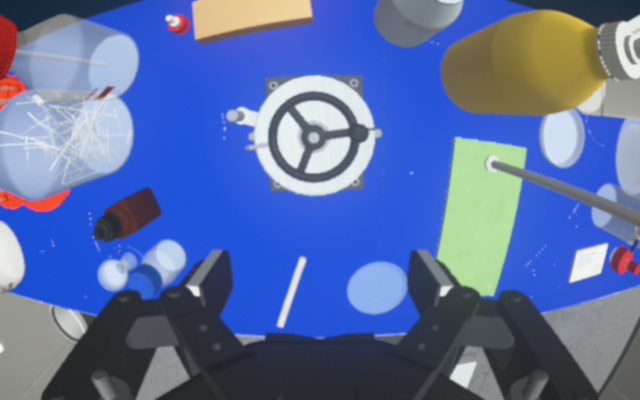

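```bash
cat >> h.py <<'E'
def fray(c,u,v):
    f=200/np.tan(np.radians(float(c['fov_y']))/2); x=u-c['cx'];y=v-c['cy'];r=np.hypot(x,y);th=r/f
    R=np.array(c['R']);t=np.array(c['t'])
    return -R.T@t, R.T@np.array([np.sin(th)*x/r,np.sin(th)*y/r,np.cos(th)])
def fonz(c,u,v,z):
    o,d=fray(c,u,v); return o+d*(z-o[2])/d[2]
def fproj(c,X):
    f=200/np.tan(np.radians(float(c['fov_y']))/2)
    p=np.array(c['R'])@np.array(X)+np.array(c['t']);r=np.hypot(p[0],p[1]);th=np.arctan2(r,p[2])
    return c['cx']+f*th*p[0]/r,c['cy']+f*th*p[1]/r
def zoom(fn,out,x0,x1,y0,y1,k):
    im=cv2.imread('pics/'+fn);cv2.imwrite('pics/'+out,cv2.resize(im[y0:y1,x0:x1],None,fx=k,fy=k,interpolation=cv2.INTER_CUBIC))
E
python3 - <<'E'
from h import *
zoom('w1.png','w1z.png',215,390,65,205,4)
c=np.load('w1.npz')
for n,u,v,z in(('hub',313,137,.099),('handle',358,131,.131),('stud',232,117,.112)):
    print(n,fonz(c,u,v,z))
im=cv2.imread('pics/w1.png').astype(int)
m=((im.max(2)<75)).astype(np.uint8); m[:, :260]=0;m[:,372:]=0;m[:88]=0;m[188:]=0
ys,xs=np.nonzero(m);pts=np.array([fonz(c,x,y,.096)[:2] for x,y in zip(xs,ys)])
h=np.median(pts,0);hull=cv2.convexHull(np.c_[xs,ys].astype(np.int32));print(cv2.fitEllipse(hull))
E
```

```text
hub [0.57994272 0.15996342 0.099     ]
handle [0.58723166 0.11972306 0.131     ]
stud [0.60248259 0.23706055 0.112     ]
  return _methods._mean(a, axis=axis, dtype=dtype,
  ret = ret.dtype.type(ret / rcount)
Traceback (most recent call last):
cv2.error: OpenCV(4.12.0) /io/opencv/modules/imgproc/src/shapedescr.cpp:356: error: (-215:Assertion failed) n >= 0 && (depth == CV_32F || depth == CV_32S) in function 'fitEllipseNoDirect'
```

View pics/w1z.png

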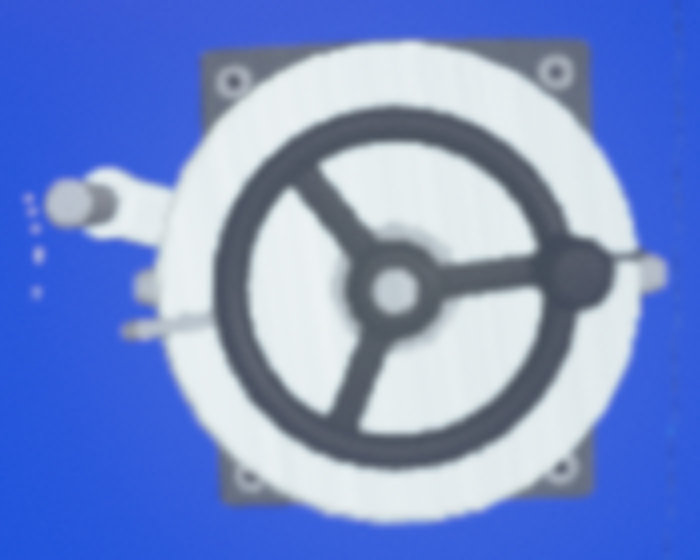

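Run:
```python
from h import *
c=np.load('w1.npz')
f=lambda x,y:(215+(x+.5)/4-.5,65+(y+.5)/4-.5)
A=fonz(c,*f(395,291),.099);print(A)
for n,x,y,z in(('handle',585,274,.131),('stud',70,203,.112),('ptr',128,331,.07),('rib',648,256,.078)):
    q=fonz(c,*f(x,y),z);d=q-A;print(n,q.round(4),np.hypot(*d[:2]).round(4),np.degrees(np.arctan2(d[1],d[0])).round(1))
p4=[fonz(c,*f(*q),.01) for q in((203,55),(590,40),(592,494),(222,506))];print(np.round(p4,3),np.mean(p4,0))
# valve yaw
for a,b in((3,0),(2,1)):
    d=p4[b]-p4[a];print(np.degrees(np.arctan2(d[1],d[0])))
```

```text
[0.57956735 0.15959981 0.099     ]
handle [0.5854 0.1171 0.131 ] 0.0428 -82.2
stud [0.604  0.2369 0.112 ] 0.0811 72.4
ptr [0.5686 0.2336 0.07  ] 0.0748 98.4
rib [0.5878 0.0931 0.078 ] 0.067 -83.0
[[0.651 0.221 0.01 ]
 [0.655 0.099 0.01 ]
 [0.507 0.097 0.01 ]
 [0.504 0.219 0.01 ]] [0.57942287 0.15915968 0.01      ]
0.7151634896132399
0.7323352594591864
```

Run:
```python
from h import *
for t in([.585,.118,.17],[.585,.118,.112]): print(delta(t,-np.pi/2))
```

```text
(array([0.0549, 0.0365, 0.0999]), array([ 0.001,  0.001, -0.008]))
(array([0.055 , 0.0365, 0.1579]), array([ 0.001,  0.001, -0.008]))
```

step_arm(deltas=[[0.03, 0.02, 0.02, 0, 0, -0.008, 0], [0.055, 0.0365, 0.05, 0, 0, -0.008, 0], [0.055, 0.0365, 0.09, 0, 0, -0.008, 0], [0.055, 0.0365, 0.1, 0, 0, -0.008, 0], [0.055, 0.0365, 0.1, 0, 0, -0.008, 0]])

```text
time: 3.4
tool_pos: [0.5835, 0.1185, 0.1682]
tool_rot: [0.0, 1.0, 0.0, -0.002]
contact_force: [0.2, -0.5, 0.0]
gripper_width: 0.501
```

Run:
```python
from h import *
p,R,s=pose();print(p,s['time'],s['contact_force'],s['gripper_width'])
print(delta([.585,.118,.112],-np.pi/2))
c=manip.get_calibration('wrist');snap('wrist','w2.png')
print(fproj(c,[.585,.118,.131]),fproj(c,p))
```

```text
[0.58351447 0.11846536 0.16824054] 3.4 [ 0.245053   -0.50160874  0.04686953] 0.5007610641424811
(array([0.0018, 0.0004, 0.0562]), array([0.   , 0.005, 0.   ]))
(np.float64(319.16108609917535), np.float64(232.15750236958905)) (np.float64(318.2834698730346), np.float64(262.8852234353781))
```

View pics/w2.png

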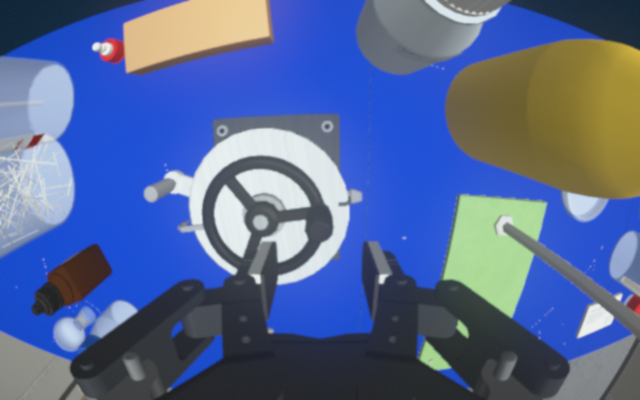

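step_arm(deltas=[[0.001, 0, 0.03, 0, 0.003, 0, 0], [0.001, 0, 0.05, 0, 0.003, 0, 0], [0.001, 0, 0.056, 0, 0.003, 0, 0], [0.001, 0, 0.056, 0, 0.003, 0, 0], [0.001, 0, 0.056, 0, 0.003, 0, 1], [0.001, 0, 0.056, 0, 0.003, 0, 1], [0.001, 0, 0.056, 0, 0.003, 0, 1], [0.001, 0, 0.056, 0, 0.003, 0, 1], [0.001, 0, 0.056, 0, 0.003, 0, 1]])

```text
time: 4.35
tool_pos: [0.588, 0.1189, 0.1169]
tool_rot: [0.0, 1.0, 0.0, 0.003]
contact_force: [-1.6, -1.4, 6.1]
gripper_width: 0.182
```

```bash
cat > st.py <<'E'
from h import *
p,R,s=pose();print(p.round(4),round(s['time'],2),s['contact_force'].round(2),s['ft_torque'].round(2),s['gripper_width'].round(3))
A=np.array([.579,.160]);d=p[:2]-A;th=np.arctan2(d[1],d[0]);r=np.hypot(*d)
F=-s['contact_force'][:2];er=d/r;et=np.array([er[1],-er[0]]) # clockwise tangent
print('th',np.degrees(th).round(2),'r',r.round(4),'push tan',(F@et).round(2),'radial out',(F@er).round(2))
print(R.as_matrix().round(3)[:, :2].T)
E
python3 st.py; python3 -c "
from h import *
snap('wrist','w3.png')"
```

```text
Traceback (most recent call last):
  File "st.py", line 2, in <module>
    p,R,s=pose();print(p.round(4),round(s['time'],2),s['contact_force'].round(2),s['ft_torque'].round(2),s['gripper_width'].round(3))
                                                                                                         ^^^^^^^^^^^^^^^^^^^^^^^^
AttributeError: 'float' object has no attribute 'round'
```

View pics/w3.png

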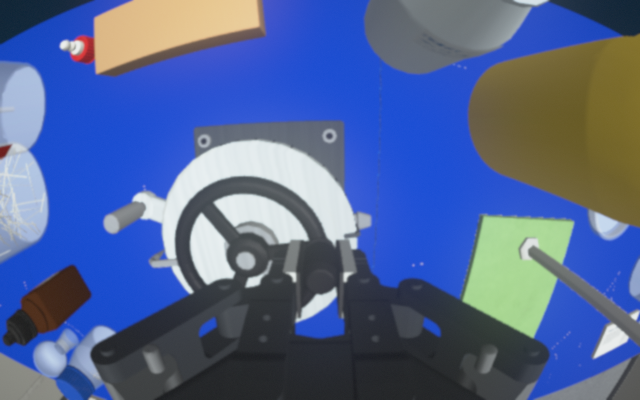

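```bash
sed -i "s/s\['gripper_width'\].round(3)/round(s['gripper_width'],3)/" st.py; python3 st.py
```

```text
[0.5881 0.119  0.117 ] 4.4 [-2.17 -1.7   6.14] [-0.16  0.24 -0.02] 0.179
th -77.54 r 0.042 push tan -2.49 radial out -1.19
[[ 1.     0.001  0.006]
 [ 0.001 -1.     0.   ]]
```

step_arm(deltas=[[0, 0, 0, 0, 0, 0, 1], [0, 0, 0, 0, 0, 0, 1], [0, 0, 0, 0, 0, 0, 1]])

```text
time: 4.7
tool_pos: [0.588, 0.119, 0.1169]
tool_rot: [0.0, 1.0, 0.0, 0.003]
contact_force: [-2.4, -1.4, 6.7]
gripper_width: 0.182
```

```bash
python3 st.py
```

```text
[0.588  0.119  0.1169] 4.7 [-2.37 -1.36  6.69] [-0.17  0.31  0.02] 0.182
th -77.57 r 0.042 push tan -2.6 radial out -0.82
[[ 1.     0.001  0.006]
 [ 0.001 -1.     0.   ]]
```

Run:
```python
import numpy as np
def arc(t0,t1,n,r=.042):
    a=np.radians(t0);
    for t in np.linspace(t0,t1,n+1)[1:]:
        b=np.radians(t);print(round(t,1),[round(r*(np.cos(b)-np.cos(a)),4),round(-r*(np.sin(b)-np.sin(a)),4)])
arc(-77.5,-107.5,10)
```

```text
-80.5 [np.float64(-0.0022), np.float64(0.0004)]
-83.5 [np.float64(-0.0043), np.float64(0.0007)]
-86.5 [np.float64(-0.0065), np.float64(0.0009)]
-89.5 [np.float64(-0.0087), np.float64(0.001)]
-92.5 [np.float64(-0.0109), np.float64(0.001)]
-95.5 [np.float64(-0.0131), np.float64(0.0008)]
-98.5 [np.float64(-0.0153), np.float64(0.0005)]
-101.5 [np.float64(-0.0175), np.float64(0.0002)]
-104.5 [np.float64(-0.0196), np.float64(-0.0003)]
-107.5 [np.float64(-0.0217), np.float64(-0.0009)]
```

step_arm(deltas=[[-0.0022, 0.0004, -0.001, 0, 0, 0, 1], [-0.0043, 0.0007, -0.002, 0, 0, 0, 1], [-0.0065, 0.0009, -0.003, 0, 0, 0, 1], [-0.0087, 0.001, -0.004, 0, 0, 0, 1], [-0.0109, 0.001, -0.004, 0, 0, 0, 1], [-0.0131, 0.0008, -0.004, 0, 0, 0, 1], [-0.0153, 0.0005, -0.004, 0, 0, 0, 1], [-0.0175, 0.0002, -0.004, 0, 0, 0, 1], [-0.0196, -0.0003, -0.004, 0, 0, 0, 1], [-0.0217, -0.0009, -0.004, 0, 0, 0, 1]])

```text
time: 5.7
tool_pos: [0.5663, 0.1214, 0.1172]
tool_rot: [-0.002, 1.0, 0.0, 0.004]
contact_force: [10.2, 5.5, -10.6]
gripper_width: 0.182
```

```bash
python3 st.py
```

```text
[0.5663 0.1214 0.1172] 5.7 [ 10.16   5.53 -10.58] [ 0.92 -1.74 -0.01] 0.182
th -108.2 r 0.0406 push tan 7.93 radial out 8.43
[[ 1.     0.     0.008]
 [ 0.    -1.    -0.004]]
```

```bash
sed -i 's/\[.579,.160\]/[.5815,.1605]/' st.py
cat > arc.py <<'E'
import numpy as np,sys
def arc(t0,t1,n,r=.042,ox=0,oy=0):
    a=np.radians(t0)
    for i,t in enumerate(np.linspace(t0,t1,n+1)[1:]):
        b=np.radians(t);k=min(1,(i+1)/3);print(round(t,1),float(round(r*(np.cos(b)-np.cos(a))+k*ox,4)),float(round(-r*(np.sin(b)-np.sin(a))-k*oy,4)))
arc(*[float(x) for x in sys.argv[1:3]],int(sys.argv[3]),*[float(x) for x in sys.argv[4:]])
E
python3 arc.py -111.4 -138.4 9 .042 .0007 .0018
```

```text
-114.4 -0.0018 -0.0015
-117.4 -0.0035 -0.003
-120.4 -0.0052 -0.0047
-123.4 -0.0071 -0.0058
-126.4 -0.0089 -0.0071
-129.4 -0.0106 -0.0084
-132.4 -0.0123 -0.0099
-135.4 -0.0139 -0.0114
-138.4 -0.0154 -0.013
```

step_arm(deltas=[[-0.0018, -0.0015, 0.001, 0, 0, 0, 1], [-0.0035, -0.003, 0.002, 0, 0, 0, 1], [-0.0052, -0.0047, 0.0025, 0, 0, 0, 1], [-0.0071, -0.0058, 0.0025, 0, 0, 0, 1], [-0.0089, -0.0071, 0.0025, 0, 0, 0, 1], [-0.0106, -0.0084, 0.0025, 0, 0, 0, 1], [-0.0123, -0.0099, 0.0025, 0, 0, 0, 1], [-0.0139, -0.0114, 0.0025, 0, 0, 0, 1], [-0.0154, -0.013, 0.0025, 0, 0, 0, 1]])

```text
time: 6.6
tool_pos: [0.5518, 0.1317, 0.1171]
tool_rot: [0.001, 1.0, 0.0, 0.005]
contact_force: [5.3, -5.1, -1.0]
gripper_width: 0.179
```

```bash
python3 st.py
```

```text
[0.5518 0.1317 0.1171] 6.6 [ 5.32 -5.09 -0.96] [-0.75 -0.96 -0.03] 0.179
th -135.86 r 0.0414 push tan 7.36 radial out 0.28
[[ 1.     0.001  0.009]
 [ 0.001 -1.     0.002]]
```

```bash
for t in -136 -140 -144 -148 -152 -156 -160 -164 -168 -172 -176 -180 -184 -188 -192 -196 -200 -204 -208 -212; do python3 arc.py $t $((t-4)) 1; done
```

```text
-140.0 -0.002 -0.0022
-144.0 -0.0018 -0.0023
-148.0 -0.0016 -0.0024
-152.0 -0.0015 -0.0025
-156.0 -0.0013 -0.0026
-160.0 -0.0011 -0.0027
-164.0 -0.0009 -0.0028
-168.0 -0.0007 -0.0028
-172.0 -0.0005 -0.0029
-176.0 -0.0003 -0.0029
-180.0 -0.0001 -0.0029
-184.0 0.0001 -0.0029
-188.0 0.0003 -0.0029
-192.0 0.0005 -0.0029
-196.0 0.0007 -0.0028
-200.0 0.0009 -0.0028
-204.0 0.0011 -0.0027
-208.0 0.0013 -0.0026
-212.0 0.0015 -0.0025
-216.0 0.0016 -0.0024
```

step_arm(deltas=[[-0.001, -0.0011, 0, 0, 0, 0, 1], [-0.002, -0.0022, 0, 0, 0, 0, 1], [-0.002, -0.0022, 0, 0, 0, 0, 1]])

```text
time: 6.9
tool_pos: [0.5496, 0.1341, 0.1171]
tool_rot: [0.001, 1.0, 0.0, 0.004]
contact_force: [5.3, -4.3, 0.4]
gripper_width: 0.18
```

```bash
python3 st.py
```

```text
[0.5496 0.1341 0.1171] 6.9 [ 5.29 -4.34  0.43] [-0.62 -0.83  0.  ] 0.18
th -140.36 r 0.0414 push tan 6.72 radial out 1.3
[[ 1.     0.001  0.009]
 [ 0.001 -1.     0.002]]
```

step_arm(deltas=[[-0.0009, -0.0011, 0, 0, 0, 0, 1], [-0.0018, -0.0023, 0, 0, 0, 0, 1], [-0.0018, -0.0023, 0, 0, 0, 0, 1]])

```text
time: 7.2
tool_pos: [0.5479, 0.1364, 0.117]
tool_rot: [0.001, 1.0, 0.0, 0.004]
contact_force: [5.6, -4.3, 0.0]
gripper_width: 0.18
```

```bash
python3 st.py
```

```text
[0.5479 0.1364 0.117 ] 7.2 [ 5.62 -4.27  0.04] [-0.67 -0.81 -0.  ] 0.18
th -144.36 r 0.0414 push tan 6.75 radial out 2.08
[[ 1.     0.001  0.009]
 [ 0.001 -1.     0.002]]
```

step_arm(deltas=[[-0.0007, -0.0012, 0, 0, 0, 0, 1], [-0.0013, -0.0025, 0, 0, 0, 0, 1], [-0.0013, -0.0025, 0, 0, 0, 0, 1]])

```text
time: 7.5
tool_pos: [0.5464, 0.1387, 0.1171]
tool_rot: [0.001, 1.0, 0.0, 0.004]
contact_force: [4.6, -4.4, 0.8]
gripper_width: 0.179
```

```bash
python3 st.py
```

```text
[0.5464 0.1387 0.1171] 7.5 [ 4.64 -4.37  0.8 ] [-0.79 -0.73  0.01] 0.179
th -148.15 r 0.0413 push tan 6.16 radial out 1.64
[[ 1.     0.001  0.008]
 [ 0.001 -1.     0.003]]
```

step_arm(deltas=[[-0.0006, -0.0013, 0, 0, 0, 0, 1], [-0.0012, -0.0026, 0, 0, 0, 0, 1], [-0.0012, -0.0026, 0, 0, 0, 0, 1]])

```text
time: 7.8
tool_pos: [0.545, 0.1412, 0.117]
tool_rot: [0.001, 1.0, 0.0, 0.004]
contact_force: [3.5, -5.5, 1.0]
gripper_width: 0.179
```

```bash
python3 st.py
```

```text
[0.545  0.1412 0.117 ] 7.8 [ 3.54 -5.54  1.02] [-0.79 -0.58 -0.01] 0.179
th -152.09 r 0.0413 push tan 6.55 radial out 0.54
[[ 1.     0.001  0.008]
 [ 0.001 -1.     0.003]]
```

step_arm(deltas=[[-0.0006, -0.0013, 0, 0, 0, 0, 1], [-0.0012, -0.0026, 0, 0, 0, 0, 1], [-0.0012, -0.0026, 0, 0, 0, 0, 1]])

```text
time: 8.1
tool_pos: [0.5438, 0.1437, 0.117]
tool_rot: [0.001, 1.0, 0.0, 0.004]
contact_force: [3.3, -4.9, 1.4]
gripper_width: 0.182
```

```bash
python3 st.py
```

```text
[0.5438 0.1437 0.117 ] 8.1 [ 3.29 -4.92  1.44] [-0.9  -0.47  0.  ] 0.182
th -156.02 r 0.0413 push tan 5.84 radial out 1.0
[[ 1.     0.001  0.008]
 [ 0.001 -1.     0.003]]
```

step_arm(deltas=[[-0.0005, -0.0013, 0, 0, 0, 0, 1], [-0.001, -0.0027, 0, 0, 0, 0, 1], [-0.001, -0.0027, 0, 0, 0, 0, 1]])

```text
time: 8.4
tool_pos: [0.5427, 0.1464, 0.117]
tool_rot: [0.002, 1.0, 0.0, 0.004]
contact_force: [4.3, -5.7, 1.4]
gripper_width: 0.183
```

```bash
python3 st.py
```

```text
[0.5427 0.1464 0.117 ] 8.4 [ 4.3  -5.75  1.4 ] [-0.9  -0.53  0.03] 0.183
th -160.01 r 0.0413 push tan 6.87 radial out 2.08
[[ 1.     0.001  0.007]
 [ 0.001 -1.     0.003]]
```

step_arm(deltas=[[-0.0003, -0.0014, 0, 0, 0, 0, 1], [-0.0006, -0.0028, 0, 0, 0, 0, 1], [-0.0006, -0.0028, 0, 0, 0, 0, 1]])

```text
time: 8.7
tool_pos: [0.5419, 0.1491, 0.117]
tool_rot: [0.002, 1.0, 0.0, 0.003]
contact_force: [1.1, -6.0, 2.4]
gripper_width: 0.183
```

```bash
python3 st.py
```

```text
[0.5419 0.1491 0.117 ] 8.7 [ 1.09 -5.99  2.43] [-0.95 -0.35  0.01] 0.183
th -163.96 r 0.0412 push tan 6.06 radial out -0.61
[[ 1.     0.001  0.007]
 [ 0.001 -1.     0.003]]
```

step_arm(deltas=[[-0.0004, -0.0014, 0, 0, 0, 0, 1], [-0.0007, -0.0028, 0, 0, 0, 0, 1], [-0.0007, -0.0028, 0, 0, 0, 0, 1]])

```text
time: 9.0
tool_pos: [0.5412, 0.1519, 0.117]
tool_rot: [0.002, 1.0, 0.0, 0.003]
contact_force: [2.1, -6.3, 2.0]
gripper_width: 0.179
```

```bash
python3 st.py
```

```text
[0.5412 0.1519 0.117 ] 9.0 [ 2.07 -6.31  2.01] [-0.96 -0.37  0.01] 0.179
th -167.95 r 0.0413 push tan 6.6 radial out 0.7
[[ 1.     0.001  0.007]
 [ 0.001 -1.     0.003]]
```

step_arm(deltas=[[-0.0003, -0.0014, 0, 0, 0, 0, 1], [-0.0005, -0.0029, 0, 0, 0, 0, 1], [-0.0005, -0.0029, 0, 0, 0, 0, 1]])

```text
time: 9.3
tool_pos: [0.5406, 0.1548, 0.117]
tool_rot: [0.002, 1.0, 0.0, 0.003]
contact_force: [1.5, -6.2, 2.5]
gripper_width: 0.18
```

```bash
python3 st.py
```

```text
[0.5406 0.1548 0.117 ] 9.3 [ 1.46 -6.19  2.49] [-0.94 -0.3   0.03] 0.18
th -172.04 r 0.0413 push tan 6.33 radial out 0.59
[[ 1.     0.001  0.007]
 [ 0.001 -1.     0.003]]
```

step_arm(deltas=[[-0.0001, -0.0014, 0, 0, 0, 0, 1], [-0.0002, -0.0029, 0, 0, 0, 0, 1], [-0.0002, -0.0029, 0, 0, 0, 0, 1]])

```text
time: 9.6
tool_pos: [0.5403, 0.1577, 0.117]
tool_rot: [0.002, 1.0, 0.0, 0.003]
contact_force: [1.8, -6.2, 2.3]
gripper_width: 0.182
```

```bash
python3 st.py
```

```text
[0.5403 0.1577 0.117 ] 9.6 [ 1.83 -6.22  2.29] [-0.95 -0.31 -0.02] 0.182
th -176.07 r 0.0413 push tan 6.34 radial out 1.4
[[ 1.     0.001  0.006]
 [ 0.001 -1.     0.003]]
```

step_arm(deltas=[[0, -0.0014, 0, 0, 0, 0, 1], [0, -0.0029, 0, 0, 0, 0, 1], [0, -0.0029, 0, 0, 0, 0, 1]])

```text
time: 9.9
tool_pos: [0.5403, 0.1605, 0.117]
tool_rot: [0.002, 1.0, 0.0, 0.003]
contact_force: [0.6, -7.0, 2.6]
gripper_width: 0.181
```

```bash
python3 st.py
```

```text
[0.5403 0.1605 0.117 ] 9.9 [ 0.62 -7.02  2.63] [-1.02 -0.21  0.05] 0.181
th 179.94 r 0.0412 push tan 7.02 radial out 0.63
[[ 1.     0.001  0.006]
 [ 0.001 -1.     0.003]]
```

step_arm(deltas=[[0.0001, -0.001, 0, 0, 0, 0, 1], [0.0002, -0.002, 0, 0, 0, 0, 1], [0.0002, -0.002, 0, 0, 0, 0, 1]])

```text
time: 10.2
tool_pos: [0.5403, 0.1624, 0.117]
tool_rot: [0.002, 1.0, 0.0, 0.003]
contact_force: [0.3, -7.1, 4.0]
gripper_width: 0.178
```

```bash
python3 st.py
```

```text
[0.5403 0.1624 0.117 ] 10.2 [ 0.34 -7.15  4.04] [-1.02 -0.11  0.07] 0.178
th 177.3 r 0.0413 push tan 7.13 radial out 0.68
[[ 1.     0.001  0.005]
 [ 0.001 -1.     0.004]]
```

step_arm(deltas=[[0.0001, -0.0014, -0.0003, 0, 0, 0, 1], [0.0003, -0.0028, -0.0007, 0, 0, 0, 1], [0.0003, -0.0028, -0.0007, 0, 0, 0, 1]])

```text
time: 10.5
tool_pos: [0.5405, 0.1651, 0.117]
tool_rot: [0.002, 1.0, 0.0, 0.003]
contact_force: [1.8, -6.8, 1.1]
gripper_width: 0.179
```

```bash
python3 st.py
```

```text
[0.5405 0.1651 0.117 ] 10.5 [ 1.8  -6.81  1.15] [-1.04 -0.28 -0.  ] 0.179
th 173.56 r 0.0413 push tan 6.56 radial out 2.55
[[ 1.     0.001  0.005]
 [ 0.001 -1.     0.004]]
```

step_arm(deltas=[[0.0004, -0.0014, 0, 0, 0, 0, 1], [0.0008, -0.0028, 0, 0, 0, 0, 1], [0.0008, -0.0028, 0, 0, 0, 0, 1]])

```text
time: 10.8
tool_pos: [0.5409, 0.168, 0.117]
tool_rot: [0.002, 1.0, 0.0, 0.002]
contact_force: [0.8, -6.9, 1.2]
gripper_width: 0.184
```

```bash
python3 st.py
```

```text
[0.5409 0.168  0.117 ] 10.8 [ 0.76 -6.86  1.16] [-1.   -0.08 -0.05] 0.184
th 169.51 r 0.0413 push tan 6.61 radial out 2.0
[[ 1.     0.001  0.004]
 [ 0.001 -1.     0.004]]
```

step_arm(deltas=[[0.0005, -0.0014, 0, 0, 0, 0, 1], [0.001, -0.0028, 0, 0, 0, 0, 1], [0.001, -0.0028, 0, 0, 0, 0, 1]])

```text
time: 11.1
tool_pos: [0.5415, 0.1709, 0.117]
tool_rot: [0.002, 1.0, 0.0, 0.002]
contact_force: [-0.4, -6.2, 3.1]
gripper_width: 0.18
```

```bash
python3 st.py
```

```text
[0.5415 0.1709 0.117 ] 11.1 [-0.39 -6.18  3.11] [-1.06  0.14  0.04] 0.18
th 165.43 r 0.0413 push tan 6.08 radial out 1.18
[[ 1.     0.001  0.003]
 [ 0.001 -1.     0.004]]
```

step_arm(deltas=[[0.0005, -0.0014, 0, 0, 0, 0, 1], [0.001, -0.0027, 0, 0, 0, 0, 1], [0.001, -0.0027, 0, 0, 0, 0, 1]])

```text
time: 11.4
tool_pos: [0.5423, 0.1737, 0.117]
tool_rot: [0.002, 1.0, 0.0, 0.001]
contact_force: [-1.4, -7.0, 3.3]
gripper_width: 0.182
```

```bash
python3 st.py
```

```text
[0.5423 0.1737 0.117 ] 11.4 [-1.37 -6.99  3.35] [-0.97  0.18  0.  ] 0.182
th 161.43 r 0.0413 push tan 7.06 radial out 0.92
[[ 1.     0.001  0.003]
 [ 0.001 -1.     0.004]]
```

step_arm(deltas=[[0.0005, -0.0013, 0, 0, 0, 0, 1], [0.001, -0.0026, 0, 0, 0, 0, 1], [0.001, -0.0026, 0, 0, 0, 0, 1]])

```text
time: 11.7
tool_pos: [0.5433, 0.1763, 0.117]
tool_rot: [0.002, 1.0, 0.0, 0.001]
contact_force: [-1.8, -6.0, 1.7]
gripper_width: 0.182
```

```bash
python3 st.py
```

```text
[0.5433 0.1763 0.117 ] 11.7 [-1.84 -6.03  1.74] [-0.98  0.28  0.01] 0.182
th 157.56 r 0.0413 push tan 6.27 radial out 0.6
[[ 1.     0.001  0.003]
 [ 0.001 -1.     0.004]]
```

step_arm(deltas=[[0.0006, -0.0013, 0, 0, 0, 0, 1], [0.0012, -0.0026, 0, 0, 0, 0, 1], [0.0012, -0.0026, 0, 0, 0, 0, 1]])

```text
time: 12.0
tool_pos: [0.5444, 0.1789, 0.117]
tool_rot: [0.002, 1.0, 0.0, 0.001]
contact_force: [-1.7, -5.5, 3.4]
gripper_width: 0.184
```

```bash
python3 st.py
```

```text
[0.5444 0.1789 0.117 ] 12.0 [-1.75 -5.47  3.41] [-0.92  0.24 -0.  ] 0.184
th 153.6 r 0.0414 push tan 5.67 radial out 0.87
[[ 1.     0.001  0.002]
 [ 0.001 -1.     0.004]]
```

step_arm(deltas=[[0.0006, -0.0012, 0, 0, 0, 0, 1], [0.0012, -0.0023, 0, 0, 0, 0, 1], [0.0012, -0.0023, 0, 0, 0, 0, 1]])

```text
time: 12.3
tool_pos: [0.5456, 0.1812, 0.117]
tool_rot: [0.002, 1.0, 0.0, 0.001]
contact_force: [-1.9, -5.5, 3.6]
gripper_width: 0.177
```

```bash
python3 st.py
```

```text
[0.5456 0.1812 0.117 ] 12.3 [-1.85 -5.5   3.58] [-1.02  0.34  0.06] 0.177
th 150.07 r 0.0414 push tan 5.69 radial out 1.14
[[ 1.     0.001  0.002]
 [ 0.001 -1.     0.004]]
```

step_arm(deltas=[[0.0007, -0.0012, 0, 0, 0, 0, 1], [0.0013, -0.0023, 0, 0, 0, 0, 1], [0.0013, -0.0023, 0, 0, 0, 0, 1]])

```text
time: 12.6
tool_pos: [0.5469, 0.1834, 0.117]
tool_rot: [0.002, 1.0, 0.0, 0.001]
contact_force: [-2.9, -6.6, 2.6]
gripper_width: 0.179
```

```bash
python3 st.py
```

```text
[0.5469 0.1834 0.117 ] 12.6 [-2.88 -6.6   2.56] [-1.02  0.3   0.01] 0.179
th 146.46 r 0.0415 push tan 7.1 radial out 1.24
[[ 1.     0.001  0.002]
 [ 0.001 -1.     0.004]]
```

step_arm(deltas=[[0.0006, -0.0008, 0, 0, 0, 0, 1], [0.0006, -0.0008, 0, 0, 0, 0, 1]])

```text
time: 12.8
tool_pos: [0.5474, 0.1842, 0.117]
tool_rot: [0.002, 1.0, 0.0, 0.001]
contact_force: [-1.9, -7.4, 3.3]
gripper_width: 0.179
```

```bash
python3 st.py
```

```text
[0.5474 0.1842 0.117 ] 12.8 [-1.88 -7.37  3.31] [-1.07  0.35  0.01] 0.179
th 145.21 r 0.0415 push tan 7.13 radial out 2.66
[[ 1.     0.001  0.002]
 [ 0.001 -1.     0.004]]
```

step_arm(deltas=[[0.0007, -0.0008, 0, 0, 0, 0, 1], [0.0007, -0.0008, 0, 0, 0, 0, 1]])

```text
time: 13.0
tool_pos: [0.5481, 0.185, 0.117]
tool_rot: [0.002, 1.0, 0.0, 0.001]
contact_force: [-3.4, -5.3, 4.0]
gripper_width: 0.181
```

```bash
python3 st.py
```

```text
[0.5481 0.185  0.117 ] 13.0 [-3.38 -5.33  3.95] [-0.98  0.42  0.01] 0.181
th 143.75 r 0.0415 push tan 6.3 radial out 0.42
[[ 1.     0.001  0.002]
 [ 0.001 -1.     0.004]]
```

step_arm(deltas=[[0.0008, -0.0011, 0, 0, 0, 0, 1], [0.0008, -0.0011, 0, 0, 0, 0, 1], [0.0008, -0.0011, 0, 0, 0, 0, 1]])

```text
time: 13.3
tool_pos: [0.5488, 0.1861, 0.117]
tool_rot: [0.002, 1.0, 0.0, 0.001]
contact_force: [-2.2, -5.7, 3.6]
gripper_width: 0.181
```

```bash
python3 st.py; python3 -c "
from h import *
snap('top','t4.png');zoom('t4.png','t4z.png',285,395,130,220,6)
snap('wrist','w4.png')"; python3 st.py
```

```text
[0.5488 0.1861 0.117 ] 13.3 [-2.19 -5.67  3.62] [-1.07  0.46  0.04] 0.181
th 141.87 r 0.0415 push tan 5.81 radial out 1.78
[[ 1.     0.001  0.002]
 [ 0.001 -1.     0.004]]
[0.5488 0.1861 0.117 ] 13.4 [-2.52 -6.14  3.57] [-1.    0.47  0.01] 0.181
th 141.9 r 0.0415 push tan 6.39 radial out 1.8
[[ 1.     0.001  0.002]
 [ 0.001 -1.     0.004]]
```

View pics/w4.png

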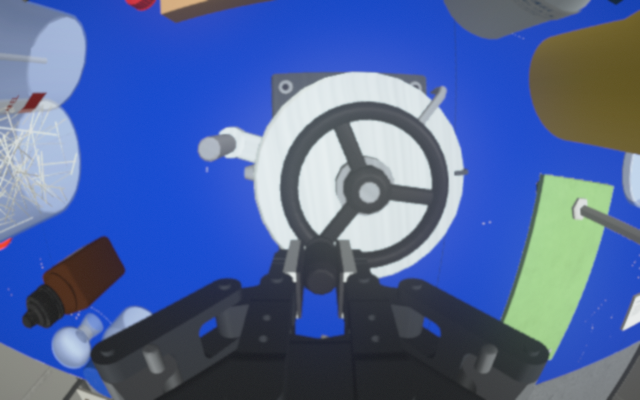

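Run:
```python
from h import *
from scipy.optimize import least_squares
P=np.array([(.588,.119), (.5663,.1214),(.5518,.1317),(.5464,.1387),(.5427,.1464),(.5403,.1577),(.5405,.1651),(.5423,.1737),(.5456,.1812),(.5488,.1861)])
for s in(0,2):
  r=least_squares(lambda q:np.hypot(*(P[s:]-q[:2]).T)-q[2],[.58,.16,.042]);print(r.x,(r.fun*1e3).round(2))
  d=P-r.x[:2];print(np.degrees(np.arctan2(d[:,1],d[:,0])).round(1))
p,R,_=pose();c=manip.get_calibration('wrist')
for q,z in(((369,191),.099),((438,92),.085),((320,281),.131)): print(fonz(c,*q,z))
```

```text
[0.58229138 0.16057721 0.0420777 ] [-0.11  0.24 -0.08 -0.04 -0.02  0.01 -0.04  0.01  0.01  0.03]
[ -82.2 -112.2 -136.6 -148.6 -160.3 -176.1  173.8  161.8  150.7  142.7]
[0.58223386 0.16064364 0.04201142] [-0.01  0.01  0.01  0.03 -0.04  0.   -0.    0.01]
[ -82.1 -112.1 -136.4 -148.5 -160.2 -176.   173.9  161.9  150.7  142.7]
[0.58028281 0.16007303 0.099     ]
[0.63411388 0.1193491  0.085     ]
[0.54674467 0.18536092 0.131     ]
```

```bash
python3 -c "
from h import *
zoom('w4.png','w4z.png',190,490,60,300,2.6)"
```

```text
(no output)
```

View pics/w4z.png

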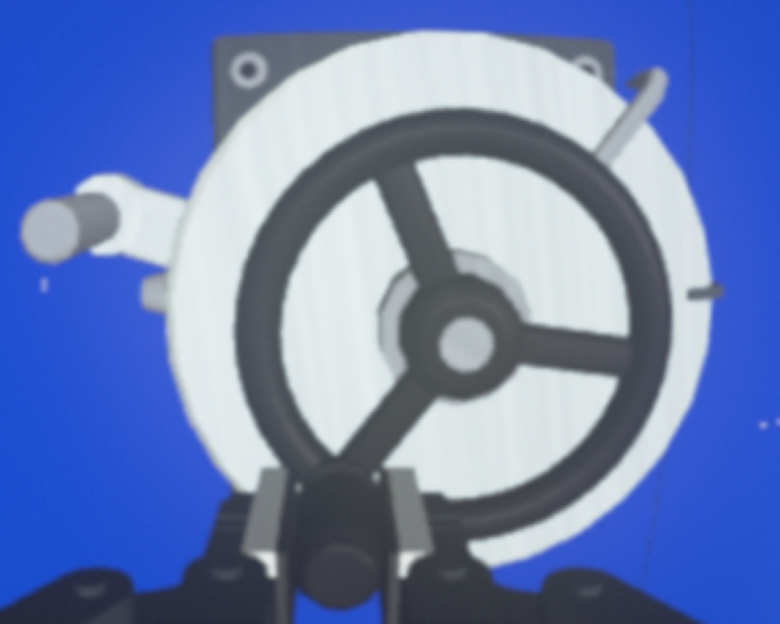

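```bash
sed -i 's/\[.5815,.1605\]/[.58223,.16064]/' st.py
```

step_arm(deltas=[[0.0006, -0.0008, 0, 0, 0, 0, 1], [0.0006, -0.0008, 0, 0, 0, 0, 1]])

```text
time: 13.6
tool_pos: [0.5493, 0.1867, 0.117]
tool_rot: [0.002, 1.0, 0.0, 0.001]
contact_force: [-3.0, -7.0, 4.3]
gripper_width: 0.177
```

```bash
python3 st.py
```

```text
[0.5493 0.1867 0.117 ] 13.6 [-3.01 -6.97  4.29] [-1.1   0.5   0.03] 0.177
th 141.6 r 0.042 push tan 7.33 radial out 1.97
[[ 1.     0.001  0.001]
 [ 0.001 -1.     0.004]]
```

step_arm(deltas=[[0.0006, -0.0008, 0, 0, 0, 0, 1], [0.0006, -0.0008, 0, 0, 0, 0, 1]])

```text
time: 13.8
tool_pos: [0.5498, 0.1874, 0.1169]
tool_rot: [0.002, 1.0, 0.0, 0.001]
contact_force: [-4.4, -7.0, 3.7]
gripper_width: 0.181
```

```bash
sed -i 's/print(p.round(4)/print((p*1e3).round(2)/' st.py; python3 st.py
```

```text
[549.78 187.35 116.93] 13.8 [-4.43 -6.99  3.74] [-1.21  0.61 -0.03] 0.181
th 140.54 r 0.042 push tan 8.21 radial out 1.02
[[ 1.     0.001  0.001]
 [ 0.001 -1.     0.005]]
```

step_arm(deltas=[[0.0007, -0.0007, 0, 0, 0, 0, 1], [0.0007, -0.0007, 0, 0, 0, 0, 1]])

```text
time: 14.0
tool_pos: [0.5503, 0.1879, 0.1169]
tool_rot: [0.002, 1.0, 0.0, 0.0]
contact_force: [-4.5, -9.0, 5.0]
gripper_width: 0.178
```

```bash
python3 st.py
```

```text
[550.3  187.93 116.94] 14.0 [-4.52 -9.    4.98] [-1.25  0.71  0.04] 0.178
th 139.48 r 0.042 push tan 9.78 radial out 2.41
[[ 1.     0.001  0.   ]
 [ 0.001 -1.     0.005]]
```

step_arm(deltas=[[0.0005, -0.0006, 0, 0, 0, 0, 1], [0.0005, -0.0006, 0, 0, 0, 0, 1], [0.0005, -0.0006, 0, 0, 0, 0, 1]])

```text
time: 14.3
tool_pos: [0.5507, 0.1884, 0.1169]
tool_rot: [0.003, 1.0, 0.0, 0.0]
contact_force: [-4.2, -9.1, 5.8]
gripper_width: 0.18
```

```bash
python3 st.py
```

```text
[550.66 188.37 116.92] 14.3 [-4.24 -9.12  5.84] [-1.36  0.78 -0.01] 0.18
th 138.7 r 0.042 push tan 9.65 radial out 2.83
[[ 1.     0.001  0.   ]
 [ 0.001 -1.     0.005]]
```

step_arm(deltas=[[0, 0, 0, 0, 0, 0, 1]])

```text
time: 14.4
tool_pos: [0.5507, 0.1884, 0.117]
tool_rot: [0.003, 1.0, 0.0, 0.0]
contact_force: [-5.1, -9.1, 5.2]
gripper_width: 0.179
```

```bash
python3 st.py
```

```text
[550.69 188.4  116.96] 14.4 [-5.12 -9.08  5.16] [-1.35  0.77  0.01] 0.179
th 138.65 r 0.042 push tan 10.2 radial out 2.16
[[ 1.     0.001  0.   ]
 [ 0.001 -1.     0.005]]
```

step_arm(deltas=[[0.0004, -0.0004, 0, 0, 0, 0, 1], [0.0004, -0.0004, 0, 0, 0, 0, 1], [0.0004, -0.0004, 0, 0, 0, 0, 1]])

```text
time: 14.7
tool_pos: [0.5509, 0.1887, 0.1169]
tool_rot: [0.003, 1.0, 0.0, -0.0]
contact_force: [-5.4, -8.6, 6.4]
gripper_width: 0.179
```

```bash
cat > avg.py <<'E'
from h import *
A=np.array([.58223,.16064]);L=[]
import sys
for i in range(int(sys.argv[1])):
    p,R,s=pose();d=p[:2]-A;r=np.hypot(*d);er=d/r;et=np.array([er[1],-er[0]]);F=-s['contact_force'][:2];T=s['ft_torque'];Ft=np.array([T[1],-T[0]])/.155
    L.append([np.degrees(np.arctan2(d[1],d[0])),F@et,Ft@et,F@er,r*1e3]);manip.grab_frame('top')
L=np.array(L);print(L.round(2));print(L.mean(0).round(2),s['time'])
E
python3 avg.py 5
```

```text
[[138.16   9.96  10.77   1.72  42.01]
 [138.14   9.98  10.41   0.93  42.  ]
 [138.12  10.25  10.35   2.44  42.01]
 [138.16  10.01  10.61   1.52  41.99]
 [138.12  10.72  10.61   2.12  42.  ]]
[138.14  10.18  10.55   1.75  42.  ] 14.9
```

Run:
```python
from h import *
c=manip.get_calibration('wrist');p,R,s=pose();snap('wrist','w5.png');np.savez('w5.npz',**c)
zoom('w5.png','w5z.png',190,490,60,300,2.6)
snap('top','t5.png');zoom('t5.png','t5z.png',285,395,130,220,7)
zoom('w5.png','w5p.png',380,480,60,160,7)
```

```text
(no output)
```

View pics/w5z.png

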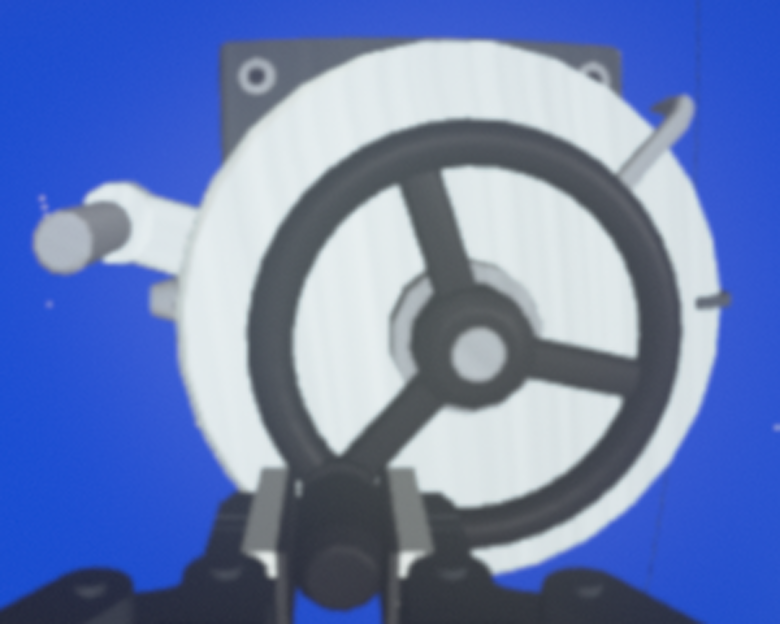

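View pics/t5z.png

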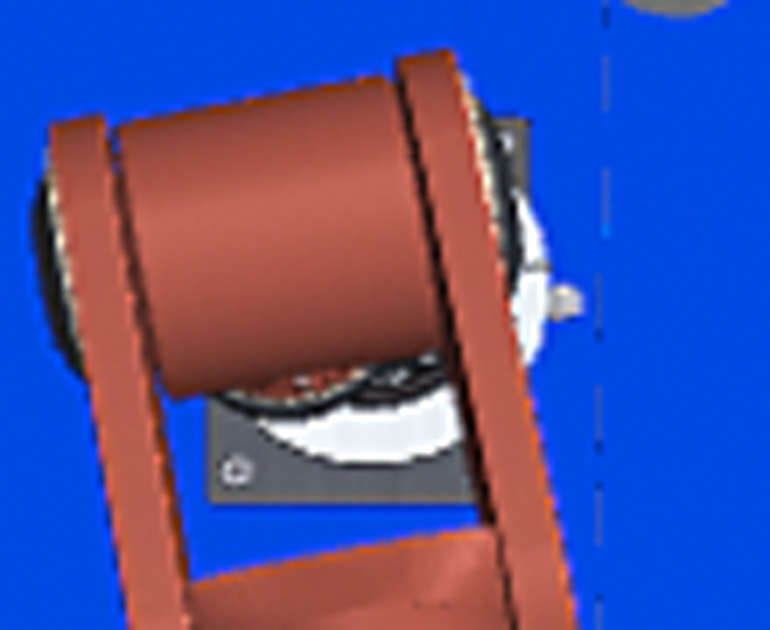

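Run:
```python
from h import *
c=np.load('w5.npz')
f=lambda x,y:(190+(x+.5)/2.6-.5,60+(y+.5)/2.6-.5)
A=fonz(c,*f(479,354),.099);print(A)
def an(n,x,y,z,C=A):
    q=fonz(c,*f(x,y),z);d=q-C;print(n,q.round(4),np.hypot(*d[:2]).round(4),np.degrees(np.arctan2(d[1],d[0])).round(1))
for z in(.08,.085,.09): an('base',630,180,z); an('bend',686,103,z)
an('tip',655,107,.07); an('rib',728,299,.078); an('rib',728,299,.07)
an('ringear',64,243,.112)
pl=[fonz(c,*f(*q),.01) for q in((222,43),(620,47))];d=pl[0]-pl[1];print(np.round(pl,4),np.degrees(np.arctan2(-d[0],d[1])))
for z in(.03,.04): an('hose',160,298,z)
# screws
pl=[fonz(c,*f(*q),.01) for q in((257,75),(594,76))];d=pl[0]-pl[1];print(np.round(pl,4),np.degrees(np.arctan2(-d[0],d[1])))
```

```text
[0.57980002 0.1599258  0.099     ]
base [0.6148 0.1231 0.08  ] 0.0509 -46.4
bend [0.6332 0.1098 0.08  ] 0.0733 -43.2
base [0.615 0.125 0.085] 0.0496 -44.8
bend [0.6328 0.1121 0.085 ] 0.0714 -42.1
base [0.6151 0.1269 0.09  ] 0.0483 -43.1
bend [0.6324 0.1144 0.09  ] 0.0696 -40.9
tip [0.6324 0.1133 0.07  ] 0.0703 -41.5
rib [0.5882 0.0947 0.078 ] 0.0658 -82.7
rib [0.5867 0.0903 0.07  ] 0.07 -84.3
ringear [0.604  0.2373 0.112 ] 0.0811 72.6
[[0.6525 0.2215 0.01  ]
 [0.6549 0.1004 0.01  ]] 1.1315917976275913
hose [0.5787 0.2378 0.03  ] 0.0779 90.8
hose [0.5805 0.2356 0.04  ] 0.0757 89.5
[[0.6424 0.2111 0.01  ]
 [0.6449 0.109  0.01  ]] 1.4424076331607094
```

Run:
```python
from h import *
c=manip.get_calibration('top')
for n,u,v,z in(('amber',238,205,.132),('small',251,236,.105),('vial',275,260,.066),('flask',215,242,.08)): print(n,onz(c,u,v,z).round(3))
snap('scene','s5.png');zoom('s5.png','s5z.png',190,390,140,310,4)
```

```text
amber [0.481 0.403 0.132]
small [0.407 0.373 0.105]
vial [0.347 0.316 0.066]
flask [0.39  0.468 0.08 ]
```

View pics/s5z.png

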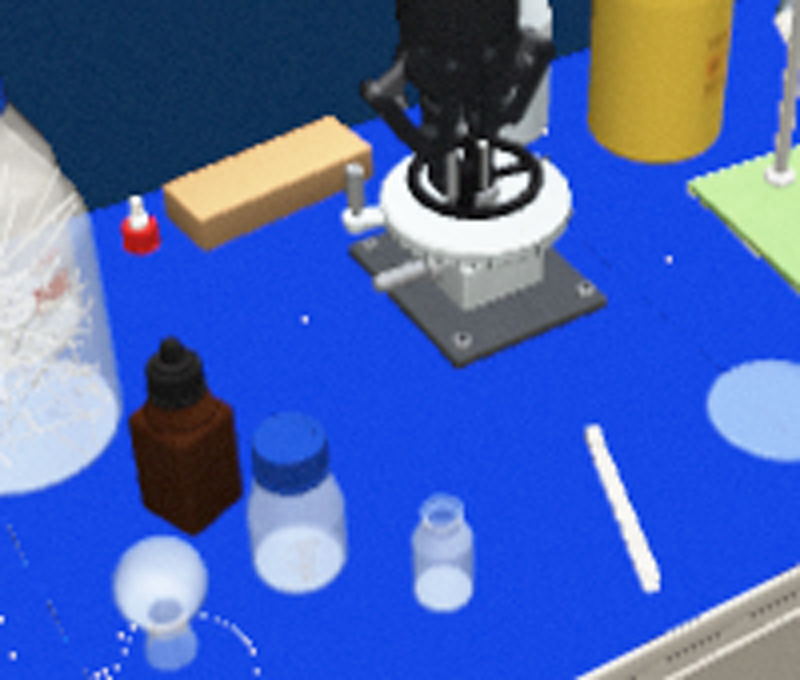

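step_arm(deltas=[[-0.0011, 0.0012, 0, 0, 0, 0, 1], [-0.0011, 0.0012, 0, 0, 0, 0, 1]])

```text
time: 15.3
tool_pos: [0.5508, 0.1885, 0.117]
tool_rot: [0.001, 1.0, 0.0, 0.001]
contact_force: [-1.9, -5.8, 2.6]
gripper_width: 0.181
```

```bash
python3 avg.py 2
```

```text
[[138.4    5.62   5.55   2.44  42.02]
 [138.38   5.12   6.04   2.93  41.99]]
[138.39   5.37   5.8    2.68  42.01] 15.35
```

step_arm(deltas=[[-0.0006, 0.0007, 0, 0, 0, 0, 1], [-0.0006, 0.0007, 0, 0, 0, 0, 1]])

```text
time: 15.6
tool_pos: [0.5507, 0.1885, 0.117]
tool_rot: [0.001, 1.0, 0.0, 0.002]
contact_force: [1.4, -5.4, 1.7]
gripper_width: 0.18
```

```bash
python3 avg.py 2
```

```text
[[138.49   3.1    3.78   4.57  42.07]
 [138.47   3.79   3.79   4.15  42.05]]
[138.48   3.44   3.78   4.36  42.06] 15.65
```

step_arm(deltas=[[-0.0003, 0.0011, 0, 0, 0, 0, 1], [-0.0003, 0.0011, 0, 0, 0, 0, 1]])

```text
time: 15.9
tool_pos: [0.5507, 0.1884, 0.117]
tool_rot: [-0.001, 1.0, 0.0, 0.003]
contact_force: [3.3, -2.1, 1.0]
gripper_width: 0.183
```

```bash
python3 avg.py 2
```

```text
[[138.65  -0.62  -0.47   3.88  42.  ]
 [138.69  -0.83  -0.67   3.37  42.01]]
[138.67  -0.73  -0.57   3.62  42.  ] 15.95
```

step_arm(deltas=[[-0.0003, 0.0007, 0, 0, 0, 0, 1], [-0.0003, 0.0007, 0, 0, 0, 0, 1]])

```text
time: 16.2
tool_pos: [0.5504, 0.188, 0.117]
tool_rot: [-0.001, 1.0, 0.0, 0.003]
contact_force: [5.1, 1.2, 1.8]
gripper_width: 0.178
```

```bash
python3 avg.py 2
```

```text
[[139.3   -4.22  -4.23   3.14  41.99]
 [139.42  -4.39  -4.34   2.45  41.99]]
[139.36  -4.31  -4.28   2.8   41.99] 16.25
```

step_arm(deltas=[[-0.0002, 0.0005, 0, 0, 0, 0, 1], [-0.0002, 0.0005, 0, 0, 0, 0, 1], [-0.0002, 0.0005, 0, 0, 0, 0, 1]])

```text
time: 16.6
tool_pos: [0.5499, 0.1874, 0.117]
tool_rot: [-0.001, 1.0, 0.0, 0.002]
contact_force: [4.3, 2.5, 3.0]
gripper_width: 0.181
```

```bash
python3 avg.py 3
```

```text
[[140.34  -4.65  -4.77   1.74  41.97]
 [140.37  -4.3   -5.19   1.86  41.96]
 [140.33  -5.21  -5.1    2.07  41.98]]
[140.35  -4.72  -5.02   1.89  41.97] 16.7
```

step_arm(deltas=[[-0.0003, 0.0006, 0, 0, 0, 0, 1], [-0.0003, 0.0006, 0, 0, 0, 0, 1], [-0.0003, 0.0006, 0, 0, 0, 0, 1]])

```text
time: 17.05
tool_pos: [0.5495, 0.1869, 0.117]
tool_rot: [-0.001, 1.0, 0.0, 0.002]
contact_force: [3.6, 2.4, 2.6]
gripper_width: 0.178
```

```bash
python3 avg.py 3
```

```text
[[141.18  -4.1   -5.03   1.33  41.95]
 [141.21  -4.61  -5.04   1.39  41.96]
 [141.2   -5.42  -4.92   2.36  41.96]]
[141.19  -4.71  -5.     1.69  41.96] 17.15
```

step_arm(deltas=[[0.0009, -0.001, 0, 0, 0, 0, 1], [0.0018, -0.002, 0, 0, 0, 0, 1], [0.0026, -0.003, 0, 0, 0, 0, 1], [0.0026, -0.003, 0, 0, 0, 0, 1]])

```text
time: 17.6
tool_pos: [0.55, 0.1875, 0.1169]
tool_rot: [0.002, 1.0, 0.001, -0.001]
contact_force: [-4.9, -6.1, 11.2]
gripper_width: 0.179
```

```bash
python3 avg.py 3
```

```text
[[1.4016e+02 7.7800e+00 8.2600e+00 1.2000e-01 4.1970e+01]
 [1.4018e+02 6.4700e+00 8.2900e+00 1.7000e-01 4.1970e+01]
 [1.4017e+02 7.0500e+00 7.9100e+00 4.1000e-01 4.1970e+01]]
[140.17   7.1    8.15   0.24  41.97] 17.7
```

step_arm(deltas=[[0.0007, -0.0007, 0, 0, 0, 0, 1], [0.0007, -0.0007, 0, 0, 0, 0, 1], [0.0007, -0.0007, 0, 0, 0, 0, 1]])

```text
time: 18.05
tool_pos: [0.5504, 0.188, 0.1169]
tool_rot: [0.003, 1.0, 0.001, -0.002]
contact_force: [-6.0, -6.7, 11.9]
gripper_width: 0.182
```

```bash
python3 avg.py 3
```

```text
[[139.3    9.01   8.94  -0.15  41.96]
 [139.28   9.69   9.15  -0.66  41.99]
 [139.29   8.09   8.77   0.44  41.98]]
[ 1.3929e+02  8.9300e+00  8.9600e+00 -1.2000e-01  4.1980e+01] 18.15
```

step_arm(deltas=[[0.0005, -0.0006, -0.001, 0, 0, 0, 1], [0.0005, -0.0006, -0.0018, 0, 0, 0, 1], [0.0005, -0.0006, -0.0018, 0, 0, 0, 1]])

```text
time: 18.5
tool_pos: [0.5504, 0.188, 0.117]
tool_rot: [0.003, 1.0, 0.0, -0.002]
contact_force: [-3.9, -7.8, 5.1]
gripper_width: 0.18
```

```bash
python3 avg.py 3
```

```text
[[139.29   8.44   7.97   2.14  42.02]
 [139.28   7.59   8.02   3.03  42.02]
 [139.32   7.56   8.04   2.89  42.03]]
[139.3    7.86   8.01   2.69  42.02] 18.6
```

step_arm(deltas=[[0.0005, -0.0006, 0, 0, 0, 0, 1], [0.0005, -0.0006, 0, 0, 0, 0, 1], [0.0005, -0.0006, 0, 0, 0, 0, 1]])

```text
time: 18.95
tool_pos: [0.5506, 0.1883, 0.1169]
tool_rot: [0.003, 1.0, 0.0, -0.003]
contact_force: [-4.0, -8.4, 6.1]
gripper_width: 0.182
```

```bash
python3 avg.py 3
```

```text
[[138.75   8.98   9.24   2.57  42.01]
 [138.74   9.7    9.25   2.8   42.05]
 [138.74   9.59   9.47   2.95  42.02]]
[138.74   9.42   9.32   2.77  42.03] 19.05
```

step_arm(deltas=[[0.0005, -0.0005, 0, 0, 0, 0, 1], [0.0005, -0.0005, 0, 0, 0, 0, 1], [0.0005, -0.0005, 0, 0, 0, 0, 1]])

```text
time: 19.4
tool_pos: [0.551, 0.1888, 0.1169]
tool_rot: [0.004, 1.0, 0.001, -0.003]
contact_force: [-4.1, -9.6, 7.2]
gripper_width: 0.182
```

```bash
python3 avg.py 3
```

```text
[[138.03   9.88  10.33   3.35  42.05]
 [138.03   9.98  10.13   1.7   42.03]
 [138.04   9.98  10.26   3.38  42.06]]
[138.03   9.95  10.24   2.81  42.05] 19.5
```

step_arm(deltas=[[0.0004, -0.0004, 0, 0, 0, 0, 1], [0.0004, -0.0004, 0, 0, 0, 0, 1], [0.0004, -0.0004, 0, 0, 0, 0, 1]])

```text
time: 19.85
tool_pos: [0.5512, 0.189, 0.1169]
tool_rot: [0.004, 1.0, 0.0, -0.003]
contact_force: [-5.1, -9.3, 7.3]
gripper_width: 0.182
```

```bash
python3 avg.py 3
```

```text
[[137.48  10.36  11.12   2.52  42.03]
 [137.47  10.65  10.91   2.2   42.04]
 [137.48  10.94  11.01   3.19  42.03]]
[137.48  10.65  11.01   2.64  42.04] 19.95
```

step_arm(deltas=[[-0.0008, 0.0012, 0, 0, 0, 0, 1], [-0.0015, 0.0024, 0, 0, 0, 0, 1], [-0.0022, 0.0036, 0, 0, 0, 0, 1], [-0.0023, 0.0038, 0, 0, 0, 0, 1], [-0.0023, 0.0038, 0, 0, 0, 0, 1]])

```text
time: 20.5
tool_pos: [0.551, 0.1886, 0.1171]
tool_rot: [-0.0, 1.0, 0.001, 0.0]
contact_force: [0.3, 1.9, -2.1]
gripper_width: 0.182
```

```bash
cat > a2.py <<'E'
from h import *
A=np.array([.58223,.16064]);L=[]
for i in range(3):
    p,R,s=pose();d=p[:2]-A;r=np.hypot(*d);er=d/r;et=np.array([er[1],-er[0]]);F=-s['contact_force'][:2];T=s['ft_torque'];Ft=np.array([T[1],-T[0]])/.155
    L.append([np.degrees(np.arctan2(d[1],d[0])),F@et,Ft@et,F@er,r*1e3,-s['contact_force'][2]])
    if i<2: manip.grab_frame('top')
print('th %.2f F %.2f T %.2f rad %.2f r %.2f Fz %.1f'%tuple(np.mean(L,0)),s['time'])
E
python3 a2.py
```

```text
th 138.14 F -1.64 T -2.03 rad -0.90 r 41.84 Fz 3.4 20.6
```

step_arm(deltas=[[-0.0002, 0.0004, 0, 0, 0, 0, 1], [-0.0004, 0.0007, 0, 0, 0, 0, 1], [-0.0004, 0.0007, 0, 0, 0, 0, 1]])

```text
time: 20.9
tool_pos: [0.5507, 0.188, 0.1172]
tool_rot: [-0.0, 1.0, 0.0, 0.0]
contact_force: [-0.3, 4.5, -6.4]
gripper_width: 0.178
```

```bash
python3 a2.py
```

```text
th 139.11 F -3.78 T -4.53 rad -3.45 r 41.76 Fz 6.9 21.0
```

step_arm(deltas=[[-0.0002, 0.0004, 0, 0, 0, 0, 1], [-0.0004, 0.0007, 0, 0, 0, 0, 1], [-0.0004, 0.0007, 0, 0, 0, 0, 1]])

```text
time: 21.3
tool_pos: [0.5502, 0.1874, 0.1172]
tool_rot: [-0.001, 1.0, 0.0, 0.0]
contact_force: [-0.9, 6.6, -7.2]
gripper_width: 0.18
```

```bash
python3 a2.py
```

```text
th 140.15 F -4.00 T -4.86 rad -4.57 r 41.73 Fz 7.4 21.4
```

step_arm(deltas=[[-0.0003, 0.0004, 0, 0, 0, 0, 1], [-0.0005, 0.0007, 0, 0, 0, 0, 1], [-0.0005, 0.0007, 0, 0, 0, 0, 1]])

```text
time: 21.7
tool_pos: [0.5497, 0.1868, 0.1172]
tool_rot: [-0.001, 1.0, 0.0, 0.0]
contact_force: [-0.5, 6.8, -8.0]
gripper_width: 0.18
```

```bash
python3 a2.py
```

```text
th 141.12 F -4.84 T -5.51 rad -4.26 r 41.72 Fz 7.7 21.8
```

step_arm(deltas=[[-0.0007, 0.0001, 0.0008, 0, 0, 0, 1], [-0.0011, 0.0003, 0.0015, 0, 0, 0, 1], [-0.0011, 0.0003, 0.0015, 0, 0, 0, 1]])

```text
time: 22.1
tool_pos: [0.5497, 0.1868, 0.1171]
tool_rot: [-0.001, 1.0, 0.0, 0.002]
contact_force: [-0.4, 6.3, -4.2]
gripper_width: 0.18
```

```bash
python3 a2.py
```

```text
th 141.20 F -4.93 T -5.89 rad -4.21 r 41.72 Fz 4.4 22.2
```

step_arm(deltas=[[-0.0003, 0.0003, 0, 0, 0, 0, 1], [-0.0006, 0.0006, 0, 0, 0, 0, 1], [-0.0006, 0.0006, 0, 0, 0, 0, 1]])

```text
time: 22.5
tool_pos: [0.5492, 0.1862, 0.1171]
tool_rot: [-0.001, 1.0, 0.0, 0.002]
contact_force: [1.2, 6.9, -5.1]
gripper_width: 0.179
```

```bash
python3 a2.py
```

```text
th 142.25 F -6.11 T -6.25 rad -3.02 r 41.76 Fz 4.8 22.6
```

step_arm(deltas=[[-0.0003, 0.0004, 0, 0, 0, 0, 1], [-0.0006, 0.0007, 0, 0, 0, 0, 1], [-0.0006, 0.0007, 0, 0, 0, 0, 1]])

```text
time: 22.9
tool_pos: [0.5487, 0.1856, 0.1171]
tool_rot: [-0.001, 1.0, 0.0, 0.002]
contact_force: [1.3, 6.8, -5.0]
gripper_width: 0.183
```

```bash
python3 a2.py
```

```text
th 143.31 F -5.71 T -6.87 rad -2.96 r 41.76 Fz 4.9 23.0
```

step_arm(deltas=[[-0.0003, 0.0004, 0, 0, 0, 0, 1], [-0.0006, 0.0007, 0, 0, 0, 0, 1], [-0.0006, 0.0007, 0, 0, 0, 0, 1]])

```text
time: 23.3
tool_pos: [0.5483, 0.185, 0.1171]
tool_rot: [-0.001, 1.0, 0.0, 0.002]
contact_force: [1.1, 7.7, -6.2]
gripper_width: 0.182
```

```bash
python3 a2.py
```

```text
th 144.39 F -6.99 T -7.63 rad -3.20 r 41.77 Fz 5.4 23.4
```

Run:
```python
from h import *
c=manip.get_calibration('wrist');p,R,s=pose();snap('wrist','w6.png');np.savez('w6.npz',**c)
print(p)
a=cv2.imread('pics/w5.png')[70:200,330:490];b=cv2.imread('pics/w6.png')[70:200,330:490]
cv2.imwrite('pics/w56.png',cv2.resize(np.vstack([a,b])[:, :],None,fx=2.3*2,fy=2.3,interpolation=cv2.INTER_CUBIC)) if 0 else cv2.imwrite('pics/w56.png',np.hstack([cv2.resize(x,None,fx=2.5,fy=2.5,interpolation=cv2.INTER_CUBIC) for x in(a,b)]))
```

```text
[0.54826364 0.18495871 0.11714897]
```

View pics/w56.png

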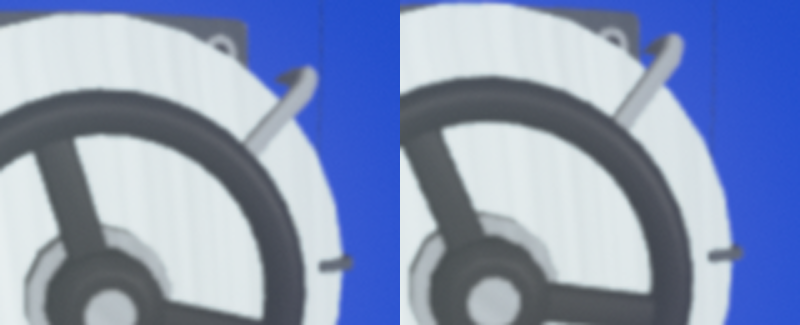

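Run:
```python
from h import *
C=np.array([.5798,.1599])
for fn,P in(('w5',[((308,75),.086),((240,165),.0),((253,145),.091),((110,312),.099),((45,150),.091),((78,143),.091)]),('w6',[((672-400,43),.086),((0,0),.0),((622-400,117),.091),((94,302),.099),((403-400,138),.091),((438-400,130),.091)])):
    c=np.load(fn+'.npz');im=cv2.cvtColor(cv2.imread('pics/'+fn+'.png'),cv2.COLOR_BGR2GRAY)
    hub=None
    for (x,y),z in P:
        if z==0: continue
        q=fonz(c,330+(x+.5)/2.5-.5,70+(y+.5)/2.5-.5,z);d=q[:2]-C
        print(fn,z,q[:2].round(4),np.hypot(*d).round(4),np.degrees(np.arctan2(d[1],d[0])).round(2))
    # spoke edges: sample gray along circle r=.032 at z=.093
    th=np.radians(np.arange(-110,80,.25));v=[]
    for t in th:
        u=fproj(c,[C[0]+.031*np.cos(t),C[1]+.031*np.sin(t),.092]);v.append(cv2.getRectSubPix(im.astype(np.float32),(1,1),u)[0,0])
    v=np.array(v);m=v<150;e=np.nonzero(np.diff(m.astype(int)))[0]
    print(fn,[round(float(np.degrees(th[i]+(150-v[i])/(v[i+1]-v[i])*(th[1]-th[0]))),2) for i in e])
```

```text
w5 0.086 [0.6325 0.1129] 0.0706 -41.71
w5 0.091 [0.6157 0.128 ] 0.0481 -41.62
w5 0.099 [0.5805 0.1601] 0.0007 13.8
w5 0.091 [0.613  0.1733] 0.0359 22.02
w5 0.091 [0.6146 0.1665] 0.0354 10.7
w5 [-109.57, -93.13, 11.23, 27.1]
w6 0.086 [0.6364 0.1185] 0.0702 -36.16
w6 0.091 [0.6188 0.1318] 0.0481 -35.77
w6 0.099 [0.58   0.1599] 0.0002 1.89
w6 0.091 [0.6129 0.1785] 0.038 29.35
w6 0.091 [0.6146 0.1713] 0.0367 18.1
w6 [-104.32, -87.7, 16.75, 32.3]
```

Run:
```python
from h import *
for i in range(3):
    p,R,s=pose();F=s['contact_force'];print(s['joint_efforts'].round(2),F.round(2),'pred j1 load',round(p[0]*F[1]-p[1]*F[0],2),s['ft_torque'].round(2)); manip.grab_frame('top')
```

```text
[-3.650e+00 -3.886e+01 -3.544e+01 -1.760e+00  8.200e-01 -2.000e-02] [ 2.13  6.75 -5.24] pred j1 load 3.3 [ 1.18 -0.32 -0.02]
[-3.650e+00 -3.886e+01 -3.544e+01 -1.760e+00  8.200e-01 -2.000e-02] [ 1.61  7.51 -4.76] pred j1 load 3.82 [ 1.19 -0.3   0.  ]
[-3.650e+00 -3.886e+01 -3.544e+01 -1.760e+00  8.200e-01 -2.000e-02] [ 2.78  7.87 -5.  ] pred j1 load 3.8 [ 1.21 -0.25  0.01]
```

step_arm(deltas=[[-0.0008, 0.0004, 0, 0, 0, 0, 1], [-0.0015, 0.0011, 0, 0, 0, 0, 1], [-0.0021, 0.0018, 0, 0, 0, 0, 1], [-0.0021, 0.0018, 0, 0, 0, 0, 1]])

```text
time: 24.0
tool_pos: [0.5466, 0.1826, 0.1172]
tool_rot: [-0.001, 1.0, 0.0, 0.003]
contact_force: [3.0, 6.1, -5.5]
gripper_width: 0.183
```

```bash
cat > a3.py <<'E'
from h import *
A=np.array([.58223,.16064]);L=[]
n=2
for i in range(n):
    p,R,s=pose();d=p[:2]-A;r=np.hypot(*d);er=d/r;et=np.array([er[1],-er[0]]);F=-s['contact_force'][:2];T=s['ft_torque'];Ft=np.array([T[1],-T[0]])/.155
    rho=(F@er+2*(Ft@er))/3; lev=lambda e:p[0]*e[1]-p[1]*e[0]
    J=(s['joint_efforts'][0]-rho*lev(er))/lev(et)
    L.append([np.degrees(np.arctan2(d[1],d[0])),F@et,Ft@et,F@er,Ft@er,s['joint_efforts'][0],J,r*1e3,-s['contact_force'][2]])
    if i<n-1: manip.grab_frame('top')
print('th %.2f F %.2f T %.2f rad %.2f %.2f j1 %.2f J %.2f r %.2f Fz %.1f'%tuple(np.mean(L,0)),round(s['time'],2))
E
python3 a3.py
```

```text
th 148.29 F -6.37 T -7.44 rad -0.56 -0.23 j1 -2.52 J -6.42 r 41.86 Fz 5.8 24.05
```

step_arm(deltas=[[-0.0006, 0.0007, 0, 0, 0, 0, 1], [-0.0011, 0.0013, 0, 0, 0, 0, 1], [-0.0011, 0.0013, 0, 0, 0, 0, 1]])

```text
time: 24.35
tool_pos: [0.5457, 0.1812, 0.1172]
tool_rot: [-0.001, 1.0, 0.0, 0.003]
contact_force: [3.9, 3.9, -7.2]
gripper_width: 0.178
```

```bash
python3 a3.py
```

```text
th 150.57 F -6.22 T -7.27 rad 1.21 0.99 j1 -2.19 J -6.85 r 41.90 Fz 6.8 24.4
```

step_arm(deltas=[[0.0006, -0.001, 0.0005, 0, 0, 0, 1], [0.0012, -0.002, 0.001, 0, 0, 0, 1], [0.0019, -0.003, 0.001, 0, 0, 0, 1], [0.0025, -0.004, 0.001, 0, 0, 0, 1], [0.0028, -0.0046, 0.001, 0, 0, 0, 1], [0.0028, -0.0046, 0.001, 0, 0, 0, 1]])

```text
time: 25.0
tool_pos: [0.5472, 0.1836, 0.117]
tool_rot: [0.002, 1.0, 0.0, 0.001]
contact_force: [-4.4, -4.6, 5.2]
gripper_width: 0.178
```

```bash
python3 a3.py
```

```text
th 146.68 F 6.52 T 6.82 rad -1.68 -1.74 j1 1.67 J 6.87 r 41.88 Fz -5.1 25.05
```

step_arm(deltas=[[0.0005, -0.0008, 0, 0, 0, 0, 1], [0.0005, -0.0008, 0, 0, 0, 0, 1]])

```text
time: 25.25
tool_pos: [0.5477, 0.1844, 0.117]
tool_rot: [0.002, 1.0, 0.0, 0.001]
contact_force: [-5.2, -5.5, 5.0]
gripper_width: 0.183
```

```bash
python3 a3.py
```

```text
th 145.43 F 7.00 T 6.79 rad -0.97 -1.43 j1 1.70 J 6.62 r 41.89 Fz -5.2 25.3
```

step_arm(deltas=[[0.0005, -0.0008, 0, 0, 0, 0, 1], [0.0005, -0.0008, 0, 0, 0, 0, 1]])

```text
time: 25.5
tool_pos: [0.5483, 0.1852, 0.117]
tool_rot: [0.002, 1.0, 0.0, 0.001]
contact_force: [-4.4, -5.7, 4.8]
gripper_width: 0.181
```

```bash
python3 a3.py
```

```text
th 144.15 F 6.72 T 6.69 rad -0.45 -0.75 j1 1.76 J 6.16 r 41.91 Fz -4.7 25.55
```

step_arm(deltas=[[0.0005, -0.0008, 0, 0, 0, 0, 1], [0.0005, -0.0008, 0, 0, 0, 0, 1]])

```text
time: 25.75
tool_pos: [0.5488, 0.1859, 0.117]
tool_rot: [0.002, 1.0, 0.0, 0.001]
contact_force: [-4.6, -5.0, 4.5]
gripper_width: 0.181
```

```bash
python3 a3.py
```

```text
th 142.88 F 7.20 T 6.77 rad -0.87 -0.70 j1 1.89 J 6.91 r 41.92 Fz -4.7 25.8
```

step_arm(deltas=[[0.0005, -0.0006, 0, 0, 0, 0, 1], [0.0005, -0.0006, 0, 0, 0, 0, 1]])

```text
time: 26.0
tool_pos: [0.5492, 0.1864, 0.117]
tool_rot: [0.002, 1.0, 0.0, 0.001]
contact_force: [-4.8, -5.4, 4.8]
gripper_width: 0.177
```

```bash
python3 a3.py
```

```text
th 142.02 F 7.24 T 7.71 rad -0.47 -0.96 j1 1.98 J 7.44 r 41.92 Fz -5.0 26.05
```

step_arm(deltas=[[0.0005, -0.0006, 0, 0, 0, 0, 1], [0.0005, -0.0006, 0, 0, 0, 0, 1]])

```text
time: 26.25
tool_pos: [0.5496, 0.1869, 0.1169]
tool_rot: [0.002, 1.0, 0.0, 0.001]
contact_force: [-5.3, -5.7, 6.1]
gripper_width: 0.18
```

```bash
python3 a3.py
```

```text
th 141.15 F 8.18 T 8.30 rad -0.63 -0.51 j1 2.10 J 7.63 r 41.90 Fz -5.3 26.3
```

step_arm(deltas=[[0.0005, -0.0006, 0, 0, 0, 0, 1], [0.0005, -0.0006, 0, 0, 0, 0, 1]])

```text
time: 26.5
tool_pos: [0.55, 0.1875, 0.117]
tool_rot: [0.002, 1.0, 0.0, 0.0]
contact_force: [-5.7, -5.3, 6.1]
gripper_width: 0.18
```

```bash
python3 a3.py
```

```text
th 140.25 F 8.37 T 8.69 rad -0.67 -0.77 j1 2.25 J 8.62 r 41.92 Fz -6.4 26.55
```

step_arm(deltas=[[0.0005, -0.0006, 0, 0, 0, 0, 1], [0.001, -0.0011, 0, 0, 0, 0, 1], [0.001, -0.0011, 0, 0, 0, 0, 1]])

```text
time: 26.85
tool_pos: [0.5508, 0.1883, 0.117]
tool_rot: [0.003, 1.0, 0.0, 0.0]
contact_force: [-6.6, -7.1, 6.5]
gripper_width: 0.183
```

```bash
python3 a3.py
```

```text
th 138.65 F 9.84 T 9.91 rad -0.69 -0.74 j1 2.47 J 9.81 r 41.92 Fz -6.7 26.9
```

step_arm(deltas=[[0.0006, -0.0006, 0, 0, 0, 0, 1], [0.0006, -0.0006, 0, 0, 0, 0, 1]])

```text
time: 27.1
tool_pos: [0.5512, 0.1888, 0.1169]
tool_rot: [0.003, 1.0, 0.0, -0.0]
contact_force: [-7.7, -6.8, 7.5]
gripper_width: 0.179
```

```bash
python3 a3.py
```

```text
th 137.74 F 10.26 T 10.77 rad -0.91 -0.85 j1 2.56 J 10.69 r 41.94 Fz -7.3 27.15
```

step_arm(deltas=[[0.0004, -0.0004, 0, 0, 0, 0, 1], [0.0004, -0.0004, 0, 0, 0, 0, 1]])

```text
time: 27.35
tool_pos: [0.5515, 0.1891, 0.1169]
tool_rot: [0.003, 1.0, 0.0, -0.0]
contact_force: [-8.0, -8.2, 7.6]
gripper_width: 0.18
```

```bash
python3 a3.py; python3 a3.py
```

```text
th 137.21 F 10.89 T 11.12 rad -0.57 -0.63 j1 2.68 J 10.81 r 41.93 Fz -7.5 27.4
th 137.21 F 10.30 T 11.33 rad -0.82 -0.59 j1 2.67 J 10.90 r 41.93 Fz -6.8 27.45
```

step_arm(deltas=[[-0.0008, 0.001, -0.0009, 0, 0, 0, 1], [-0.0013, 0.0018, -0.0018, 0, 0, 0, 1], [-0.0013, 0.0018, -0.0018, 0, 0, 0, 1]])

```text
time: 27.75
tool_pos: [0.5512, 0.1889, 0.1171]
tool_rot: [0.001, 1.0, 0.0, 0.002]
contact_force: [1.4, -4.1, -4.6]
gripper_width: 0.179
```

```bash
python3 a3.py
```

```text
th 137.64 F 2.28 T 1.69 rad 3.25 3.79 j1 2.19 J 1.22 r 42.00 Fz 4.0 27.8
```

step_arm(deltas=[[0.0006, 0.0004, 0.0008, 0, 0, 0, 1], [0.0006, 0.0004, 0.0008, 0, 0, 0, 1]])

```text
time: 28.0
tool_pos: [0.5513, 0.189, 0.117]
tool_rot: [0.001, 1.0, 0.0, 0.001]
contact_force: [-3.4, -4.2, 1.5]
gripper_width: 0.183
```

```bash
python3 a3.py
```

```text
th 137.49 F 4.63 T 5.45 rad 1.09 1.08 j1 1.86 J 4.68 r 41.93 Fz -0.7 28.05
```

step_arm(deltas=[[0, 0, 0, 0, 0, 0, 0], [0, 0, 0, 0, 0, 0, 0], [0, 0, 0, 0, 0, 0, 0], [0, 0, 0, 0, 0, 0, 0], [0, 0, -0.03, 0, 0, 0, 0], [0, 0, -0.07, 0, 0, 0, 0], [0, 0, -0.1, 0, 0, 0, 0], [0, 0, -0.1, 0, 0, 0, 0]])

```text
time: 28.85
tool_pos: [0.5545, 0.1903, 0.2235]
tool_rot: [-0.001, 1.0, 0.0, 0.007]
contact_force: [0.3, 0.6, 0.3]
gripper_width: 0.5
```

Run:
```python
from h import *
c=manip.get_calibration('wrist');p,R,s=pose();snap('wrist','w7.png');np.savez('w7.npz',**c)
print(p,s['contact_force'],s['ft_torque'],s['gripper_width'],s['time'])
zoom('w7.png','w7z.png',210,470,90,270,3)
```

```text
[0.55446769 0.19031718 0.22346638] [0.25504156 0.55905991 0.31931736] [ 0.01780834  0.00666798 -0.02373731] 0.49962149730878286 28.85
```

View pics/w7z.png

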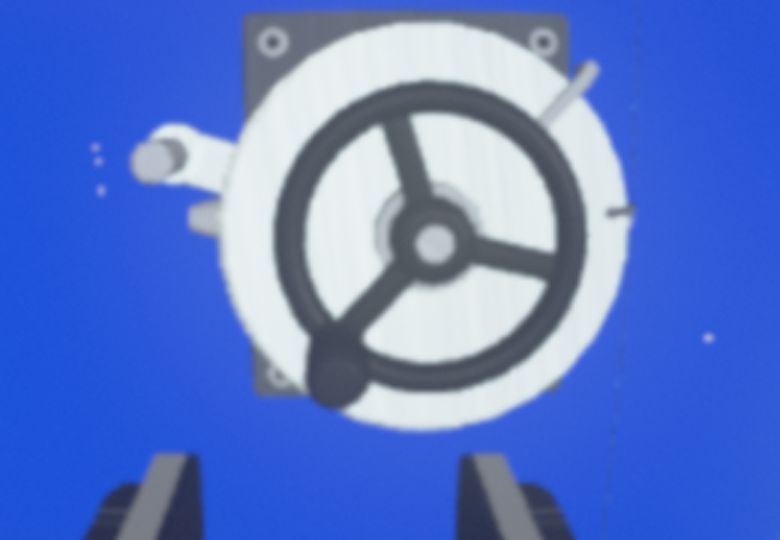

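Run:
```python
from h import *
c=np.load('w7.npz');im=cv2.cvtColor(cv2.imread('pics/w7.png'),cv2.COLOR_BGR2GRAY).astype(np.float32)
f=lambda x,y:(210+(x+.5)/3-.5,90+(y+.5)/3-.5)
A=fonz(c,*f(435,244),.099);print(A)
C=A[:2]
th=np.radians(np.arange(-130,200,.25));v=np.array([cv2.getRectSubPix(im,(1,1),fproj(c,[C[0]+.031*np.cos(t),C[1]+.031*np.sin(t),.092]))[0,0] for t in th])
m=v<150;e=np.nonzero(np.diff(m.astype(int)))[0]
print([round(float(np.degrees(th[i]+(150-v[i])/(v[i+1]-v[i])*(th[1]-th[0]))),2) for i in e])
for n,x,y,z in(('ptr bend',592,70,.086),('base',548,117,.091),('handle',333,380,.131),('stud',153,160,.112),('rib',631,210,.074),('ribin',608,213,.078)):
    q=fonz(c,*f(x,y),z);d=q-A;print(n,q.round(4),np.hypot(*d[:2]).round(4),np.degrees(np.arctan2(d[1],d[0])).round(1))
pl=[fonz(c,*f(*q),.01) for q in((246,15),(567,16),(256,395))];d=pl[0]-pl[1];print(np.round(pl,4),np.degrees(np.arctan2(-d[0],d[1])));d=pl[0]-pl[2];print(np.degrees(np.arctan2(d[1],d[0])))
```

```text
[0.57959857 0.15985301 0.099     ]
[-109.42, -94.26, 10.54, 25.46, 129.46, 144.78]
ptr bend [0.6311 0.1117 0.086 ] 0.0705 -43.1
base [0.6164 0.1263 0.091 ] 0.0499 -42.4
handle [0.5492 0.1889 0.131 ] 0.042 136.3
stud [0.6047 0.2372 0.112 ] 0.0813 72.0
rib [0.5877 0.0937 0.074 ] 0.0667 -83.1
ribin [0.587  0.1027 0.078 ] 0.0577 -82.7
[[0.6523 0.2209 0.01  ]
 [0.6543 0.1002 0.01  ]
 [0.5051 0.219  0.01  ]] 0.9507823156697555
0.7282697447499277
```

Run:
```python
from h import *
p,R,s=pose();print(s['joint_pos'].round(2))
print(delta([.607,.2385,.17],0.0),delta([.607,.2385,.17],np.pi))
```

```text
[ 0.2  -0.04  1.73 -0.    1.43  1.77]
(array([ 0.0534, -0.0484,  0.051 ]), array([ 0.006, -0.009, -1.57 ])) (array([ 0.0534, -0.0484,  0.051 ]), array([ 0.006, -0.009, -1.57 ]))
```

step_arm(deltas=[[0.01, -0.008, 0, 0, 0, -0.14, 0], [0.02, -0.018, 0, 0, 0, -0.28, 0], [0.03, -0.028, 0, 0, 0, -0.42, 0], [0.04, -0.038, 0, 0, 0, -0.56, 0], [0.05, -0.044, 0.005, 0, 0, -0.7, 0], [0.053, -0.048, 0.01, 0, 0, -0.84, 0], [0.053, -0.048, 0.015, 0, 0, -0.98, 0], [0.053, -0.048, 0.02, 0, 0, -1.12, 0], [0.053, -0.048, 0.03, 0, 0, -1.26, 0], [0.053, -0.048, 0.04, 0, 0, -1.4, 0], [0.053, -0.048, 0.045, 0, 0, -1.54, 0], [0.053, -0.048, 0.05, 0, 0, -1.57, 0], [0.053, -0.048, 0.05, 0, 0, -1.57, 0], [0.053, -0.048, 0.05, 0, 0, -1.57, 0]])

```text
time: 30.3
tool_pos: [0.6042, 0.2374, 0.1662]
tool_rot: [0.001, 0.708, 0.706, 0.001]
contact_force: [-0.1, -0.2, 0.4]
gripper_width: 0.5
```

Run:
```python
from h import *
c=manip.get_calibration('wrist');p,R,s=pose();snap('wrist','w8.png');np.savez('w8.npz',**c)
print(p,R.as_matrix().round(3),s['gripper_width'],s['time'],s['joint_pos'].round(2))
print(delta([.607,.2385,.091],0),fproj(c,[.607,.2385,.112]),fproj(c,[.6047,.2372,.112]),fproj(c,p))
```

```text
[0.6042099  0.23744086 0.16620905] [[ 0.002  1.     0.002]
 [ 1.    -0.002 -0.   ]
 [-0.     0.002 -1.   ]] 0.5002056613125514 30.3 [ 0.26  0.16  1.62 -0.    1.36  0.26]
(array([0.001 , 0.0023, 0.0758]), array([ 0.003, -0.   , -0.002])) (np.float64(324.0483966808412), np.float64(222.97229389657025)) (np.float64(320.49609560940655), np.float64(224.87400356462283)) (np.float64(320.11650288317367), np.float64(262.27186229246126))
```

View pics/w8.png

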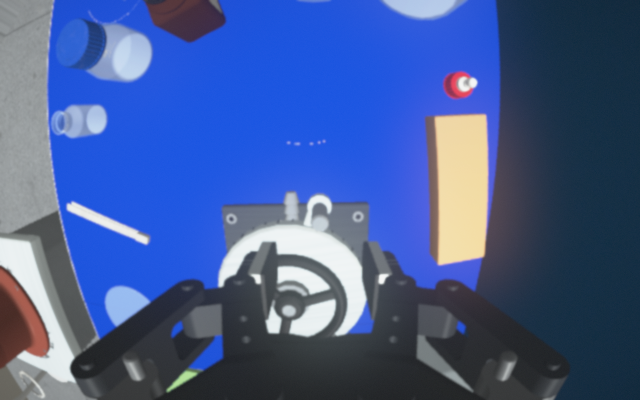

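step_arm(deltas=[[0.001, 0.0015, 0.03, 0.003, 0, 0, 0], [0.001, 0.0015, 0.055, 0.003, 0, 0, 0], [0.001, 0.0015, 0.075, 0.003, 0, 0, 0], [0.001, 0.0015, 0.075, 0.003, 0, 0, 0], [0.001, 0.0015, 0.075, 0.003, 0, 0, 0]])

```text
time: 30.85
tool_pos: [0.6064, 0.2385, 0.0924]
tool_rot: [0.0, 0.707, 0.707, 0.0]
contact_force: [-0.0, -0.0, 1.0]
gripper_width: 0.501
```

Run:
```python
from h import *
p,R,s=pose();snap('wrist','w9.png')
print(p,s['contact_force'],s['gripper_width'],s['time'])
```

```text
[0.60641749 0.23853533 0.09235238] [-3.57044638e-04 -4.30844113e-02  1.02593995e+00] 0.5005177553120338 30.85
```

View pics/w9.png

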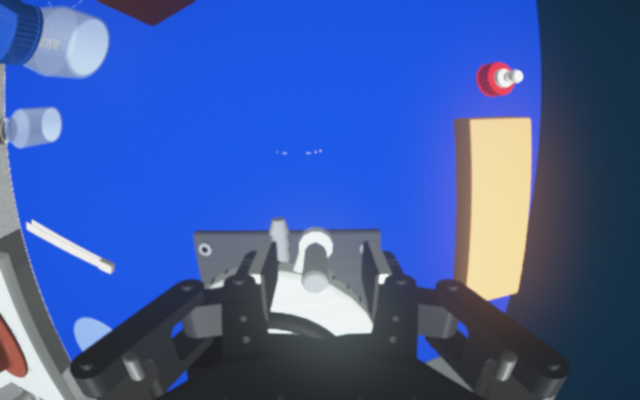

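Fingers straddle the stud (top at about 315,283). Close.

step_arm(deltas=[[0, 0, 0, 0, 0, 0, 1], [0, 0, 0, 0, 0, 0, 1], [0, 0, 0, 0, 0, 0, 1], [0, 0, 0, 0, 0, 0, 1], [0, 0, 0, 0, 0, 0, 1], [0, 0, 0, 0, 0, 0, 1]])

```text
time: 31.5
tool_pos: [0.6071, 0.2386, 0.0937]
tool_rot: [0.001, 0.707, 0.707, 0.001]
contact_force: [-2.1, -0.5, 5.2]
gripper_width: 0.119
```

```bash
python3 st.py; python3 -c "
from h import *
snap('wrist','w10.png');zoom('w10.png','w10z.png',180,460,200,360,2.8)"
```

```text
[607.08 238.6   93.72] 31.5 [-2.08 -0.46  5.25] [-0.18  0.28  0.01] 0.119
th 72.32 r 0.0818 push tan 1.84 radial out 1.07
[[ 0.     1.     0.   ]
 [ 1.    -0.     0.002]]
```

View pics/w10z.png

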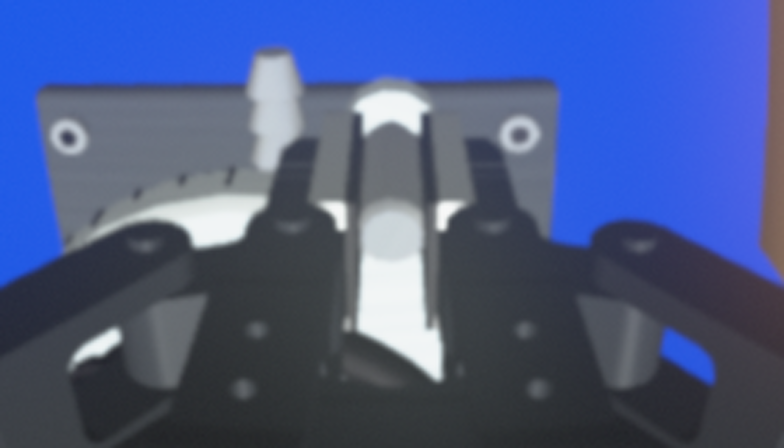

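Run:
```python
import numpy as np
a=np.radians(72.3)
for t in np.linspace(72.3,112.5,21)[1:]:
    b=np.radians(t);print([round(.082*(np.sin(b)-np.sin(a)),4),round(.082*(np.cos(b)-np.cos(a)),4)],end=' ')
```

```text
[np.float64(0.0008), np.float64(-0.0028)] [np.float64(0.0016), np.float64(-0.0055)] [np.float64(0.0022), np.float64(-0.0083)] [np.float64(0.0027), np.float64(-0.0112)] [np.float64(0.0032), np.float64(-0.014)] [np.float64(0.0035), np.float64(-0.0169)] [np.float64(0.0037), np.float64(-0.0197)] [np.float64(0.0038), np.float64(-0.0226)] [np.float64(0.0039), np.float64(-0.0255)] [np.float64(0.0038), np.float64(-0.0284)] [np.float64(0.0036), np.float64(-0.0312)] [np.float64(0.0034), np.float64(-0.0341)] [np.float64(0.003), np.float64(-0.037)] [np.float64(0.0025), np.float64(-0.0398)] [np.float64(0.002), np.float64(-0.0426)] [np.float64(0.0013), np.float64(-0.0454)] [np.float64(0.0005), np.float64(-0.0482)] [np.float64(-0.0003), np.float64(-0.0509)] [np.float64(-0.0013), np.float64(-0.0536)] [np.float64(-0.0024), np.float64(-0.0563)]
```

step_arm(deltas=[[0.0008, -0.0028, -0.0005, 0, 0, 0, 1], [0.0016, -0.0055, -0.001, 0, 0, 0, 1], [0.0022, -0.0083, -0.0012, 0, 0, 0, 1], [0.0027, -0.0112, -0.0012, 0, 0, 0, 1], [0.0032, -0.014, -0.0012, 0, 0, 0, 1], [0.0035, -0.0169, -0.0012, 0, 0, 0, 1], [0.0037, -0.0197, -0.0012, 0, 0, 0, 1], [0.0038, -0.0226, -0.0012, 0, 0, 0, 1], [0.0039, -0.0255, -0.0012, 0, 0, 0, 1], [0.0038, -0.0284, -0.0012, 0, 0, 0, 1]])

```text
time: 32.55
tool_pos: [0.5791, 0.2435, 0.0938]
tool_rot: [0.001, 0.707, 0.707, 0.003]
contact_force: [6.9, 3.8, -0.9]
gripper_width: 0.119
```

```bash
python3 st.py
```

```text
[579.08 243.53  93.8 ] 32.55 [ 6.88  3.82 -0.9 ] [ 0.57 -0.91  0.37] 0.119
th 92.17 r 0.0829 push tan -7.02 radial out -3.56
[[-0.001  1.     0.003]
 [ 1.     0.001  0.005]]
```

step_arm(deltas=[[0.0002, -0.0029, 0, 0, 0, -0.035, 1], [0, -0.0057, 0, 0, 0, -0.07, 1], [-0.0004, -0.0086, 0, 0, 0, -0.105, 1], [-0.0009, -0.0114, 0, 0, 0, -0.14, 1], [-0.0014, -0.0142, 0, 0, 0, -0.175, 1], [-0.002, -0.017, 0, 0, 0, -0.21, 1], [-0.0028, -0.0198, 0, 0, 0, -0.245, 1], [-0.0036, -0.0225, 0, 0, 0, -0.28, 1], [-0.0046, -0.0252, 0, 0, 0, -0.315, 1], [-0.0052, -0.0265, 0, 0, 0, -0.35, 1], [-0.0052, -0.0265, 0, 0, 0, -0.35, 1]])

```text
time: 33.65
tool_pos: [0.5518, 0.2387, 0.0938]
tool_rot: [0.0, 0.573, 0.82, 0.002]
contact_force: [2.6, 3.5, 1.5]
gripper_width: 0.117
```

```bash
python3 st.py
```

```text
[551.8  238.65  93.77] 33.65 [2.63 3.45 1.49] [ 0.67 -0.44  0.37] 0.117
th 111.31 r 0.0837 push tan -3.71 radial out -2.26
[[-0.344  0.939  0.002]
 [ 0.939  0.344  0.004]]
```

step_arm(deltas=[[0, 0, 0, 0, 0, 0, 0], [0, 0, 0, 0, 0, 0, 0], [0, 0, 0, 0, 0, 0, 0], [0, 0, 0, 0, 0, 0, 0], [0, 0, -0.03, 0, 0, 0, 0], [0, 0, -0.07, 0, 0, 0, 0], [0, 0, -0.11, 0, 0, 0, 0], [0, 0, -0.11, 0, 0, 0, 0]])

```text
time: 34.45
tool_pos: [0.5549, 0.2381, 0.211]
tool_rot: [0.004, 0.573, 0.819, 0.005]
contact_force: [0.8, 0.6, 0.6]
gripper_width: 0.5
```

Run:
```python
from h import *
p,R,s=pose();print(p,R.as_matrix().round(3),s['joint_pos'].round(2),s['gripper_width'],s['time'])
C=np.array([.5796,.1599]);a=np.radians(-42.5);e=np.array([np.cos(a),np.sin(a)])
t=np.r_[C+.12*e,.20];print(t,delta(t))
xx=np.r_[e,0];zz=np.array([0,0,-1.]);yy=np.cross(zz,xx)
print((R.inv()*Ro.from_matrix(np.c_[xx,yy,zz])).as_rotvec())
```

```text
[0.55488649 0.23805148 0.21099067] [[-0.343  0.939  0.012]
 [ 0.939  0.343  0.004]
 [-0.001  0.013 -1.   ]] [ 0.28  0.01  1.7   0.    1.41 -0.07] 0.500172302536472 34.45
[0.66807328 0.07882918 0.2       ] (array([-0.1884,  0.0516,  0.0118]), array([0., 0., 0.]))
[ 0.00521026 -0.01646255  2.66234348]
```

step_arm(deltas=[[-0.015, 0.004, -0.01, 0, 0, 0.148, -1], [-0.03, 0.008, -0.01, 0, 0, 0.296, -1], [-0.045, 0.012, -0.01, 0, 0, 0.444, -1], [-0.06, 0.016, -0.01, 0, 0, 0.592, -1], [-0.075, 0.02, -0.01, 0, 0, 0.74, -1], [-0.09, 0.025, -0.01, 0, 0, 0.888, -1], [-0.105, 0.029, -0.01, 0, 0, 1.036, -1], [-0.12, 0.033, -0.01, 0, 0, 1.184, -1], [-0.135, 0.037, -0.01, 0, 0, 1.332, -1], [-0.15, 0.041, -0.005, 0, 0, 1.48, -1], [-0.165, 0.045, 0, 0, 0, 1.628, -1], [-0.18, 0.049, 0.005, 0, 0, 1.776, -1], [-0.188, 0.052, 0.012, 0, 0, 1.924, -1], [-0.188, 0.052, 0.012, 0, 0, 2.072, -1], [-0.188, 0.052, 0.012, 0, 0, 2.22, -1], [-0.188, 0.052, 0.012, 0, 0, 2.368, -1], [-0.188, 0.052, 0.012, 0, 0, 2.516, -1], [-0.188, 0.052, 0.012, 0, 0, 2.66, -1], [-0.188, 0.052, 0.012, 0, 0, 2.66, -1], [-0.188, 0.052, 0.012, 0, 0, 2.66, -1]])

```text
time: 36.45
tool_pos: [0.6643, 0.0782, 0.1904]
tool_rot: [0.0, 0.933, -0.36, -0.0]
contact_force: [1.3, 0.4, 0.9]
gripper_width: 0.997
```

Run:
```python
from h import *
p,R,s=pose();print(p,s['time'],s['contact_force'])
c=manip.get_calibration('wrist');snap('wrist','w11.png');np.savez('w11.npz',**c)
u=fproj(c,[.6275,.1157,.07]);print(u)
x,y=int(u[0]),int(u[1]);zoom('w11.png','w11z.png',max(0,x-50),x+50,max(0,y-40),y+40,7.5)
```

```text
[0.66432892 0.0782347  0.19038406] 36.45 [1.25530387 0.4165652  0.91317815]
(np.float64(315.24010671932024), np.float64(255.26005050197665))
```

View pics/w11.png

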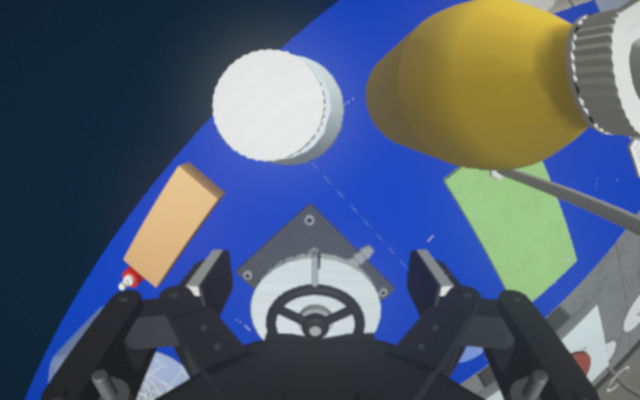

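View pics/w11z.png

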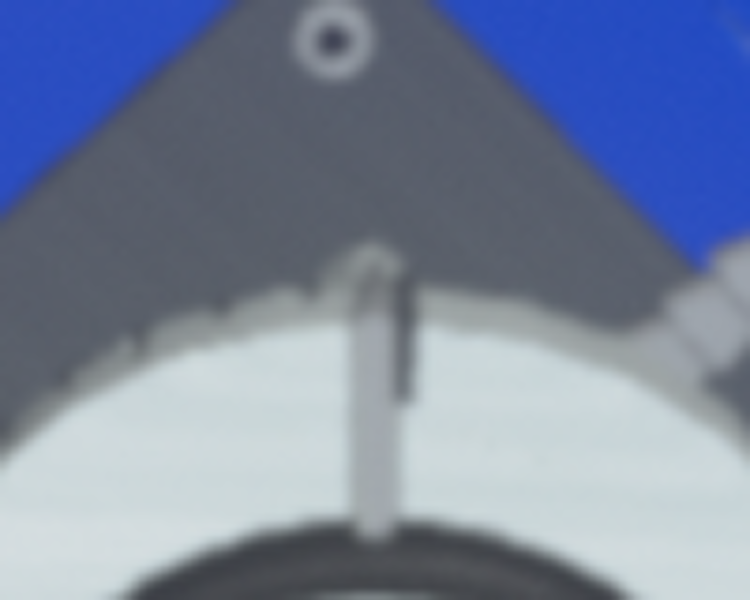

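Run:
```python
from h import *
c=np.load('w11.npz');C=np.array([.5796,.1599])
for a in(-42.5,-43.5,-44.5,-45.5):
    t=np.radians(a);u=fproj(c,[C[0]+.065*np.cos(t),C[1]+.065*np.sin(t),.078]);print(a,(u[0]-265)*7.5,(u[1]-215)*7.5)
p,R,s=pose();print(R.as_matrix().round(3))
for t in([.552,.2385,.2],[.552,.2385,.093]):print(delta(t,np.radians(30)))
```

```text
-42.5 374.14099172390536 332.21592375207365
-43.5 383.7692972247369 332.3395604295166
-44.5 393.39458193697294 332.6083842445074
-45.5 403.012785487516 333.0222689733958
[[ 0.741 -0.672 -0.001]
 [-0.672 -0.741 -0.   ]
 [-0.001  0.001 -1.   ]]
(array([-0.1909, -0.0431, -0.0094]), array([0.001, 0.   , 0.31 ]))
(array([-0.1909, -0.0432,  0.0976]), array([0.001, 0.   , 0.31 ]))
```

step_arm(deltas=[[-0.03, -0.007, -0.015, 0, 0, 0.06, 0], [-0.06, -0.014, -0.015, 0, 0, 0.12, 0], [-0.09, -0.021, -0.015, 0, 0, 0.18, 0], [-0.12, -0.028, -0.015, 0, 0, 0.24, 0], [-0.15, -0.035, -0.012, 0, 0, 0.3, 0], [-0.175, -0.04, -0.01, 0, 0, 0.31, 0], [-0.191, -0.043, -0.008, 0, 0, 0.31, 0], [-0.191, -0.043, 0.01, 0, 0, 0.31, 0], [-0.191, -0.043, 0.03, 0, 0, 0.31, 0], [-0.191, -0.043, 0.03, 0, 0, 0.31, 0]])

```text
time: 37.5
tool_pos: [0.5505, 0.2381, 0.1576]
tool_rot: [0.002, 0.866, -0.5, -0.002]
contact_force: [0.2, 0.2, -0.3]
gripper_width: 0.5
```

Run:
```python
from h import *
p,R,s=pose();print(p,s['time'],s['contact_force'],s['joint_pos'].round(2),s['gripper_width'])
c=manip.get_calibration('wrist');snap('wrist','w12.png');np.savez('w12.npz',**c)
print(delta([.552,.2385,.093],np.radians(30)))
```

```text
[0.55046078 0.23810022 0.15757285] 37.5 [ 0.16847596  0.23077608 -0.34265824] [ 0.28  0.06  1.74 -0.    1.34  2.9 ] 0.5000696480364143
(array([ 0.0001, -0.0008,  0.0664]), array([ 0.003,  0.001, -0.001]))
```

View pics/w12.png

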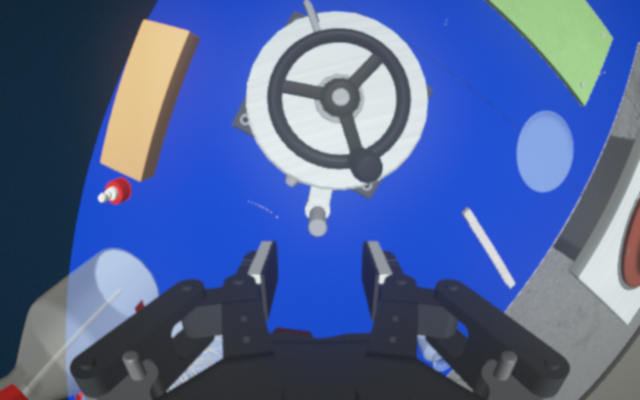

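step_arm(deltas=[[0, -0.0005, 0.03, 0.002, 0, 0, 0], [0, -0.0005, 0.055, 0.002, 0, 0, 0], [0, -0.0005, 0.065, 0.002, 0, 0, 0], [0, -0.0005, 0.065, 0.002, 0, 0, 0], [0, -0.0005, 0.065, 0.002, 0, 0, 1], [0, -0.0005, 0.065, 0.002, 0, 0, 1], [0, -0.0005, 0.065, 0.002, 0, 0, 1], [0, -0.0005, 0.065, 0.002, 0, 0, 1], [0, -0.0005, 0.065, 0.002, 0, 0, 1]])

```text
time: 38.45
tool_pos: [0.5542, 0.2393, 0.0983]
tool_rot: [-0.002, 0.866, -0.501, 0.002]
contact_force: [-0.7, -1.0, 5.6]
gripper_width: 0.111
```

```bash
python3 st.py; python3 -c "
from h import *
c=manip.get_calibration('wrist');snap('wrist','w13.png');np.savez('w13.npz',**c)"
```

```text
[554.22 239.25  98.28] 38.45 [-0.68 -1.04  5.63] [-0.21  0.18 -0.01] 0.111
th 109.61 r 0.0835 push tan 0.99 radial out 0.75
[[ 0.498 -0.867  0.001]
 [-0.867 -0.498 -0.005]]
```

View pics/w13.png

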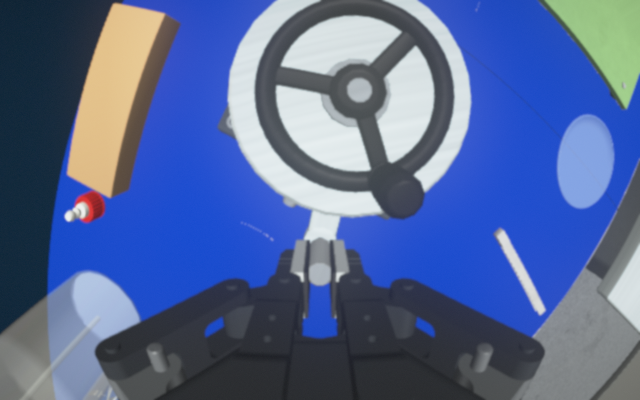

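step_arm(deltas=[[-0.0003, 0.002, -0.001, 0, 0, -0.02, 1], [-0.0006, 0.0038, -0.0012, 0, 0, -0.046, 1], [-0.0006, 0.004, -0.0012, 0, 0, -0.046, 1], [-0.0006, 0.004, -0.0012, 0, 0, -0.046, 1]])

```text
time: 38.9
tool_pos: [0.5498, 0.2377, 0.0983]
tool_rot: [-0.002, 0.877, -0.481, 0.001]
contact_force: [2.5, -0.7, 5.4]
gripper_width: 0.11
```

```bash
python3 st.py
```

```text
[549.84 237.69  98.32] 38.9 [ 2.53 -0.71  5.42] [-0.1  -0.19  0.03] 0.11
th 112.8 r 0.0836 push tan -2.06 radial out 1.64
[[ 0.538 -0.843  0.001]
 [-0.843 -0.538 -0.004]]
```

step_arm(deltas=[[0, 0, -0.0012, 0, 0, 0, 0], [0, 0, -0.0012, 0, 0, 0, 0], [0, 0, -0.0012, 0, 0, 0, 0], [0, 0, -0.0012, 0, 0, 0, 0], [0, 0, -0.03, 0, 0, 0, 0], [0, 0, -0.07, 0, 0, 0, 0], [0, 0, -0.1, 0, 0, 0, -1], [0, 0, -0.1, 0, 0, 0, -1]])

```text
time: 39.7
tool_pos: [0.5518, 0.2384, 0.2034]
tool_rot: [-0.004, 0.877, -0.481, 0.004]
contact_force: [2.0, 0.3, 0.8]
gripper_width: 0.823
```

Run:
```python
from h import *
p,R,s=pose();print(p,s['joint_pos'].round(2),s['time'])
C=np.array([.5796,.1599]);a=np.radians(-42.5);e=np.array([np.cos(a),np.sin(a)])
t=np.r_[C+.12*e,.19];print(t,delta(t))
xx=np.r_[e,0];zz=np.array([0,0,-1.]);yy=np.cross(zz,xx)
print((R.inv()*Ro.from_matrix(np.c_[xx,yy,zz])).as_rotvec())
```

```text
[0.55176329 0.23835765 0.20344923] [0.28 0.01 1.71 0.   1.4  2.86] 39.7
[0.66807328 0.07882918 0.19      ] (array([ 0.197 , -0.0121,  0.0141]), array([0., 0., 0.]))
[-0.01119388 -0.00431168 -0.26139444]
```

step_arm(deltas=[[0.03, -0.002, 0, 0, 0, -0.06, -1], [0.07, -0.004, 0, 0, 0, -0.12, -1], [0.11, -0.006, 0, 0, 0, -0.18, -1], [0.15, -0.009, 0.003, -0.005, -0.002, -0.24, -1], [0.18, -0.011, 0.008, -0.008, -0.004, -0.261, -1], [0.197, -0.012, 0.012, -0.008, -0.004, -0.261, -1], [0.197, -0.012, 0.012, -0.008, -0.004, -0.261, -1], [0.197, -0.012, 0.012, -0.008, -0.004, -0.261, -1]])

```text
time: 40.5
tool_pos: [0.6642, 0.0784, 0.1843]
tool_rot: [0.002, 0.932, -0.363, -0.004]
contact_force: [0.5, -1.0, 0.3]
gripper_width: 0.997
```

Run:
```python
from h import *
p,R,s=pose();print(p,s['time'],s['contact_force'])
c=manip.get_calibration('wrist');snap('wrist','w14.png');np.savez('w14.npz',**c)
u=fproj(c,[.6275,.1157,.07]);print(u)
x,y=int(u[0]),int(u[1]);zoom('w14.png','w14z.png',x-50,x+50,y-40,y+40,7.5)
C=np.array([.5796,.1599])
for a in(-42.5,-43.5):
    t=np.radians(a);u=fproj(c,[C[0]+.065*np.cos(t),C[1]+.065*np.sin(t),.078]);print(a,(u[0]-x+50)*7.5)
```

```text
[0.6642112  0.07842879 0.18431062] 40.5 [ 0.47985381 -0.95235468  0.29297261]
(np.float64(314.8530359820406), np.float64(257.1862372032858))
-42.5 379.00788537316146
-43.5 388.8388511868132
```

View pics/w14z.png

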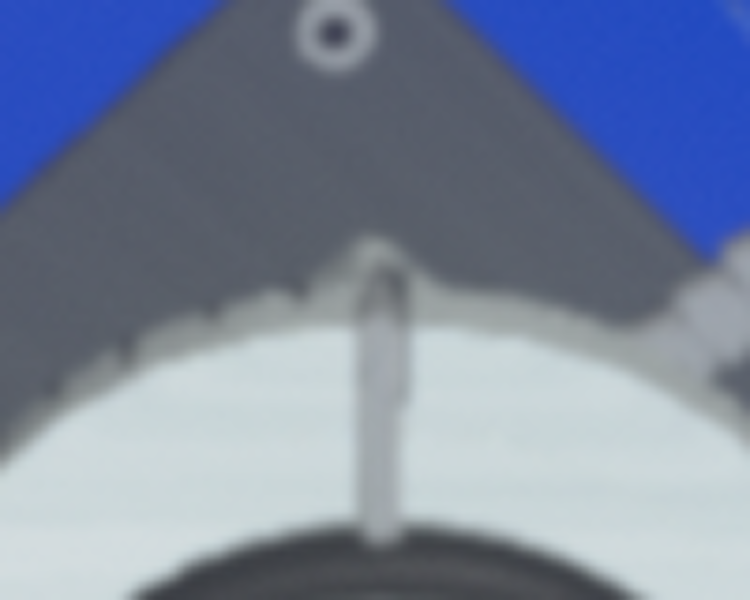

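```bash
cat >> h.py <<'E'
def fcyl(c,u,v,C,r):
    o,d=fray(c,u,v); a=d[0]**2+d[1]**2; w=o[:2]-C; b=w@d[:2]; k=w@w-r*r; s=(-b-np.sqrt(b*b-a*k))/a
    q=o+s*d; return np.degrees(np.arctan2(q[1]-C[1],q[0]-C[0])),q[2]
E
python3 - <<'E'
from h import *
for fn in('w11','w14'):
    c=np.load(fn+'.npz');im=cv2.imread('pics/'+fn+'.png')
    u=fproj(c,[.6275,.1157,.07]);x=int(u[0])-50;y=int(u[1])-40
    P={'w11':[(62,382),(135,343),(212,312),(300,295),(412,300),(372,245),(374,500)],'w14':[(122,354),(207,316),(302,297),(393,290),(409,370),(372,242),(380,500),(382,350)]}[fn]
    hub=None
    C=np.array([.5796,.1599])
    for q in P:
        px=x+(q[0]+.5)/7.5-.5;py=y+(q[1]+.5)/7.5-.5
        a=fonz(c,px,py,.078)[:2]-C;b=fonz(c,px,py,.086)[:2]-C
        try: cy=np.round(fcyl(c,px,py,C,.065),4)
        except Exception as e: cy=None
        print(fn,q,cy,'z78',np.degrees(np.arctan2(a[1],a[0])).round(2),np.hypot(*a).round(4),'z86',np.degrees(np.arctan2(b[1],b[0])).round(2),np.hypot(*b).round(4))
    zoom(fn+'.png',fn+'zz.png',x+0,x+100,y+20,y+70,8)
E
```

```text
w11 (62, 382) [-4.4718  0.0645] z78 -9.48 0.0694 z86 -12.15 0.0722
w11 (135, 343) [-14.6676   0.0656] z78 -18.18 0.0698 z86 -20.2 0.0731
w11 (212, 312) [-23.9836   0.065 ] z78 -26.51 0.0706 z86 -27.86 0.0741
w11 (300, 295) [-33.9393   0.0653] z78 -35.15 0.0708 z86 -35.82 0.0745
w11 (412, 300) [-46.1137   0.0678] z78 -45.83 0.0698 z86 -45.63 0.0735
w11 (372, 245) [-41.6115   0.0515] z78 -42.04 0.0767 z86 -42.14 0.0803
w11 (374, 500) [-42.5928   0.1168] z78 -41.91 0.0425 z86 -42.1 0.0471
w14 (122, 354) [-13.129    0.0666] z78 -16.63 0.0695 z86 -18.82 0.0728
w14 (207, 316) [-23.3065   0.0655] z78 -25.87 0.0705 z86 -27.31 0.0741
w14 (302, 297) [-33.8723   0.066 ] z78 -35.05 0.0707 z86 -35.74 0.0745
w14 (393, 290) [-43.5601   0.0656] z78 -43.53 0.071 z86 -43.51 0.0748
w14 (409, 370) [-45.1962   0.0863] z78 -45.4 0.0606 z86 -45.2 0.0648
w14 (372, 242) [-41.1919   0.0516] z78 -41.7 0.077 z86 -41.82 0.0807
w14 (380, 500) [-42.528   0.115] z78 -41.91 0.0429 z86 -42.09 0.0477
w14 (382, 350) [-42.4961   0.0815] z78 -42.46 0.0632 z86 -42.54 0.0673
```

View pics/w14zz.png

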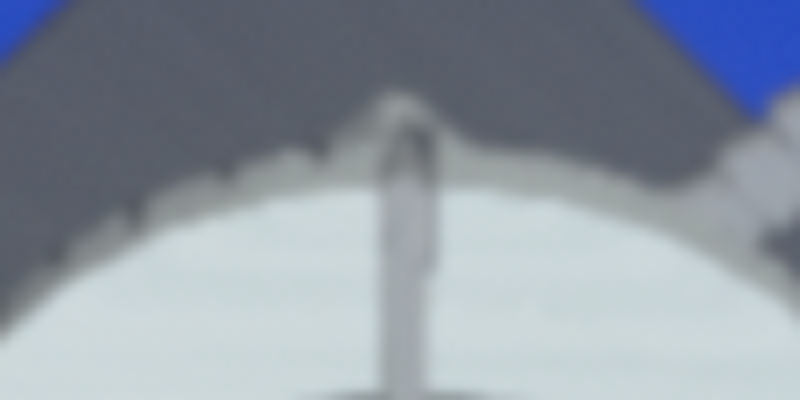

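Run:
```python
from h import *
for t in([.549,.2375,.2],[.549,.2375,.16]):print(delta(t,np.radians(32.5)))
```

```text
(array([-0.1922, -0.039 , -0.0143]), array([0.007, 0.005, 0.262]))
(array([-0.192 , -0.0393,  0.0257]), array([0.007, 0.005, 0.262]))
```

step_arm(deltas=[[-0.03, -0.006, -0.015, 0.007, 0.004, 0.06, 0], [-0.06, -0.012, -0.018, 0.007, 0.004, 0.12, 0], [-0.1, -0.02, -0.018, 0.007, 0.004, 0.18, 0], [-0.14, -0.028, -0.016, 0.007, 0.004, 0.24, 0], [-0.17, -0.034, -0.015, 0.007, 0.004, 0.262, 0], [-0.192, -0.039, -0.01, 0.007, 0.004, 0.262, 0], [-0.192, -0.039, 0.01, 0.007, 0.004, 0.262, 0], [-0.192, -0.039, 0.026, 0.007, 0.004, 0.262, 0], [-0.192, -0.039, 0.026, 0.007, 0.004, 0.262, 0]])

```text
time: 41.45
tool_pos: [0.5471, 0.2365, 0.1567]
tool_rot: [0.002, 0.877, -0.481, -0.002]
contact_force: [0.4, -0.3, -0.7]
gripper_width: 0.502
```

```bash
python3 st.py; python3 -c "
from h import *
print(delta([.549,.2375,.093],np.radians(32.5)))"
```

```text
[547.12 236.45 156.7 ] 41.45 [ 0.42 -0.33 -0.68] [-0.07 -0.    0.02] 0.502
th 114.85 r 0.0835 push tan -0.24 radial out 0.48
[[ 0.538 -0.843 -0.001]
 [-0.843 -0.538  0.004]]
(array([ 0.0002, -0.0024,  0.0637]), array([0.004, 0.001, 0.001]))
```

step_arm(deltas=[[0, -0.001, 0.03, 0.002, 0, 0, 0], [0, -0.001, 0.055, 0.002, 0, 0, 0], [0, -0.001, 0.062, 0.002, 0, 0, 0], [0, -0.001, 0.062, 0.002, 0, 0, 0], [0, -0.001, 0.062, 0.002, 0, 0, 0]])

```text
time: 41.95
tool_pos: [0.5516, 0.237, 0.0994]
tool_rot: [-0.002, 0.876, -0.481, 0.002]
contact_force: [0.1, 0.3, -0.4]
gripper_width: 0.499
```

```bash
python3 st.py
```

```text
[551.55 236.97  99.44] 41.95 [ 0.1   0.29 -0.44] [-0.    0.01 -0.04] 0.499
th 111.9 r 0.0823 push tan -0.2 radial out -0.23
[[ 0.537 -0.844  0.001]
 [-0.844 -0.536 -0.005]]
```

step_arm(deltas=[[0, 0, 0, 0, 0, 0, 1], [0, 0, 0, 0, 0, 0, 1], [0, 0, 0, 0, 0, 0, 1], [0, 0, 0, 0, 0, 0, 1], [0, 0, 0, 0, 0, 0, 1]])

```text
time: 42.45
tool_pos: [0.5516, 0.237, 0.0996]
tool_rot: [-0.002, 0.877, -0.481, 0.002]
contact_force: [-1.0, -1.7, 5.9]
gripper_width: 0.111
```

```bash
python3 st.py
```

```text
[551.56 237.02  99.61] 42.45 [-1.01 -1.68  5.86] [-0.13  0.12 -0.04] 0.111
th 111.88 r 0.0823 push tan 1.56 radial out 1.18
[[ 0.537 -0.844  0.001]
 [-0.844 -0.537 -0.005]]
```

step_arm(deltas=[[-0.0003, 0.0013, 0, 0, 0, -0.015, 1], [-0.0005, 0.0025, 0, 0, 0, -0.03, 1], [-0.0005, 0.0025, 0, 0, 0, -0.03, 1]])

```text
time: 42.75
tool_pos: [0.5494, 0.2362, 0.0996]
tool_rot: [-0.002, 0.884, -0.468, 0.002]
contact_force: [0.4, -0.2, 5.4]
gripper_width: 0.109
```

```bash
python3 st.py; python3 -c "
from h import *
p=pose()[0];print(-.844*p[0]-.537*p[1])"
```

```text
[549.38 236.2   99.61] 42.75 [ 0.38 -0.23  5.44] [-0.09 -0.03 -0.01] 0.109
th 113.5 r 0.0824 push tan -0.26 radial out 0.37
[[ 0.562 -0.827  0.001]
 [-0.827 -0.562 -0.006]]
-0.5905141588304151
```

step_arm(deltas=[[-0.0001, 0.0005, 0, 0, 0, -0.01, 1], [-0.0001, 0.0005, 0, 0, 0, -0.01, 1]])

```text
time: 42.95
tool_pos: [0.549, 0.236, 0.0996]
tool_rot: [-0.002, 0.886, -0.463, 0.002]
contact_force: [0.2, -0.9, 5.8]
gripper_width: 0.108
```

```bash
python3 st.py; python3 -c "
from h import *
p=pose()[0];print(-.844*p[0]-.537*p[1])"
```

```text
[548.98 236.03  99.63] 42.95 [ 0.2  -0.89  5.79] [-0.08 -0.02  0.  ] 0.108
th 113.8 r 0.0824 push tan 0.18 radial out 0.9
[[ 0.57  -0.821  0.002]
 [-0.821 -0.57  -0.006]]
-0.5900864161985109
```

step_arm(deltas=[[0, 0, -0.001, 0, 0, 0, 0], [0, 0, -0.001, 0, 0, 0, 0], [0, 0, -0.001, 0, 0, 0, 0], [0, 0, -0.001, 0, 0, 0, 0], [0, 0, -0.03, 0, 0, 0, 0], [0, 0, -0.07, 0, 0, 0, 0], [0, 0, -0.1, 0, 0, 0, -1], [0, 0, -0.1, 0, 0, 0, -1]])

```text
time: 43.75
tool_pos: [0.5503, 0.2365, 0.2041]
tool_rot: [-0.005, 0.886, -0.464, 0.004]
contact_force: [0.8, 0.6, 0.9]
gripper_width: 0.823
```

Run:
```python
from h import *
p,R,s=pose();print(p,s['joint_pos'].round(2),s['time'])
C=np.array([.5796,.1599])
for A in(-20,-65):
  a=np.radians(A);e=np.array([np.cos(a),np.sin(a)])
  t=np.r_[C+.11*e,.19];print(t,delta(t))
  xx=np.r_[e,0];zz=np.array([0,0,-1.]);yy=np.cross(zz,xx)
  print((R.inv()*Ro.from_matrix(np.c_[xx,yy,zz])).as_rotvec())
```

```text
[0.5503191  0.2364893  0.20411561] [0.28 0.01 1.72 0.   1.4  2.82] 43.75
[0.68296619 0.12227778 0.19      ] (array([ 0.1694, -0.0437,  0.0153]), array([0., 0., 0.]))
[-0.01111212 -0.00727916 -0.61500051]
[0.62608801 0.06020614 0.19      ] (array([0.188 , 0.0384, 0.0143]), array([0., 0., 0.]))
[-0.0128627  -0.00243681  0.17038635]
```

step_arm(deltas=[[0.03, -0.008, 0, 0, 0, -0.14, -1], [0.06, -0.015, 0, -0.005, -0.003, -0.28, -1], [0.1, -0.025, 0, -0.01, -0.006, -0.42, -1], [0.14, -0.035, 0.005, -0.01, -0.006, -0.56, -1], [0.169, -0.044, 0.012, -0.01, -0.006, -0.615, -1], [0.169, -0.044, 0.012, -0.01, -0.006, -0.615, -1], [0.169, -0.044, 0.012, -0.01, -0.006, -0.615, -1]])

```text
time: 44.45
tool_pos: [0.6793, 0.1215, 0.1842]
tool_rot: [0.002, 0.985, -0.174, -0.005]
contact_force: [0.4, -0.8, 0.0]
gripper_width: 0.999
```

Run:
```python
from h import *
p,R,s=pose();print(p,s['time'],s['contact_force'])
c=manip.get_calibration('wrist');snap('wrist','w15.png');np.savez('w15.npz',**c)
u=fproj(c,[.6275,.1157,.07]);print(u)
x,y=int(u[0]),int(u[1]);zoom('w15.png','w15z.png',x-50,x+50,y-40,y+40,7.5);print(x-50,y-40)
C=np.array([.5796,.1599]);a=np.radians(-42.5);e=np.array([np.cos(a),np.sin(a)])
t=np.r_[C+.12*e,.185];print(t,delta(t))
xx=np.r_[e,0];zz=np.array([0,0,-1.]);yy=np.cross(zz,xx)
print((R.inv()*Ro.from_matrix(np.c_[xx,yy,zz])).as_rotvec())
```

```text
[0.67932532 0.12147821 0.18416221] 44.45 [ 0.38856442 -0.84408807  0.0341045 ]
(np.float64(344.04147577318986), np.float64(250.61671454898834))
294 210
[0.66807328 0.07882918 0.185     ] (array([0.0044, 0.0445, 0.0001]), array([0., 0., 0.]))
[0.00806275 0.0083317  0.39104289]
```

View pics/w15z.png

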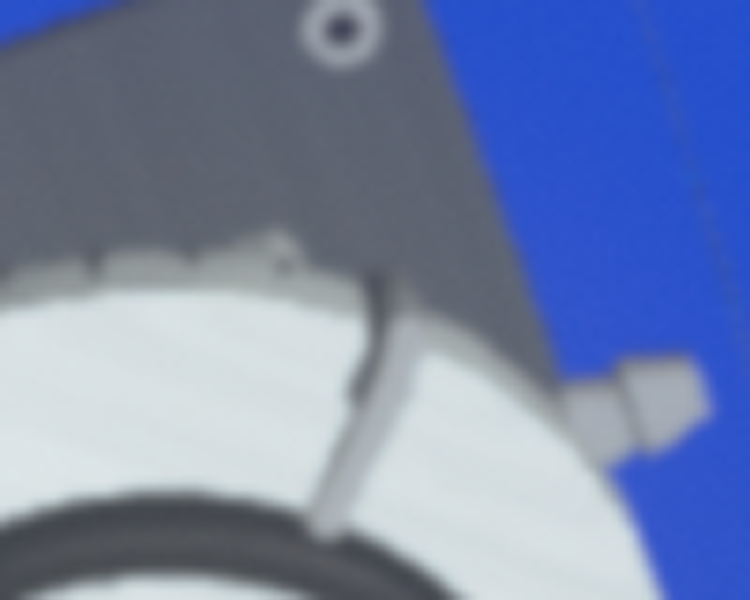

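Run:
```python
from h import *
c=np.load('w15.npz');C=np.array([.5796,.1599]);x,y=294,210
for q in[(95,264),(190,260),(288,264),(377,285),(350,392),(368,330),(395,320),(325,525),(380,420),(405,335)]:
    px=x+(q[0]+.5)/7.5-.5;py=y+(q[1]+.5)/7.5-.5
    a=fonz(c,px,py,.078)[:2]-C;b=fonz(c,px,py,.087)[:2]-C
    print(q,np.round(fcyl(c,px,py,C,.065),4),'z78',np.degrees(np.arctan2(a[1],a[0])).round(2),np.hypot(*a).round(4),'z87',np.degrees(np.arctan2(b[1],b[0])).round(2),np.hypot(*b).round(4))
```

```text
(95, 264) [-12.6884   0.0664] z78 -13.6 0.07 z87 -14.22 0.074
(190, 260) [-22.6179   0.0664] z78 -22.38 0.0701 z87 -22.22 0.0741
(288, 264) [-33.0571   0.0641] z78 -31.38 0.0709 z87 -30.43 0.0747
(377, 285) [-43.164    0.0627] z78 -39.88 0.071 z87 -38.21 0.0746
(350, 392) [-37.9148   0.095 ] z78 -41.93 0.0572 z87 -39.68 0.0613
(368, 330) [-41.0432   0.0771] z78 -40.85 0.0654 z87 -38.95 0.0691
(395, 320) [-44.5602   0.0713] z78 -42.91 0.0676 z87 -40.89 0.0713
(325, 525) [-33.7796   0.1255] z78 -48.18 0.0399 z87 -44.23 0.0444
(380, 420) [-40.6163   0.0997] z78 -46.85 0.0553 z87 -44.02 0.0592
(405, 335) [-45.4342   0.0745] z78 -44.52 0.0664 z87 -42.33 0.07
```

step_arm(deltas=[[0.002, 0.015, 0, 0, 0, 0.13, -1], [0.003, 0.03, 0, 0.004, 0.004, 0.26, -1], [0.004, 0.044, 0, 0.008, 0.008, 0.39, -1], [0.004, 0.044, 0, 0.008, 0.008, 0.39, -1], [0.004, 0.044, 0, 0.008, 0.008, 0.39, -1]])

```text
time: 45.0
tool_pos: [0.6682, 0.0801, 0.1866]
tool_rot: [-0.001, 0.933, -0.36, 0.001]
contact_force: [0.2, 0.1, -0.6]
gripper_width: 1.0
```

Run:
```python
from h import *
p,R,s=pose();print(p,s['time'],s['contact_force'])
c=manip.get_calibration('wrist');snap('wrist','w16.png');np.savez('w16.npz',**c)
u=fproj(c,[.6275,.1157,.07]);print(u)
x,y=int(u[0]),int(u[1]);zoom('w16.png','w16z.png',x-50,x+50,y-40,y+40,7.5);print(x-50,y-40)
```

```text
[0.66821561 0.08013724 0.18663689] 45.0 [ 0.19131126  0.05332568 -0.62588617]
(np.float64(320.06831540163785), np.float64(259.00131929445575))
270 219
```

View pics/w16z.png

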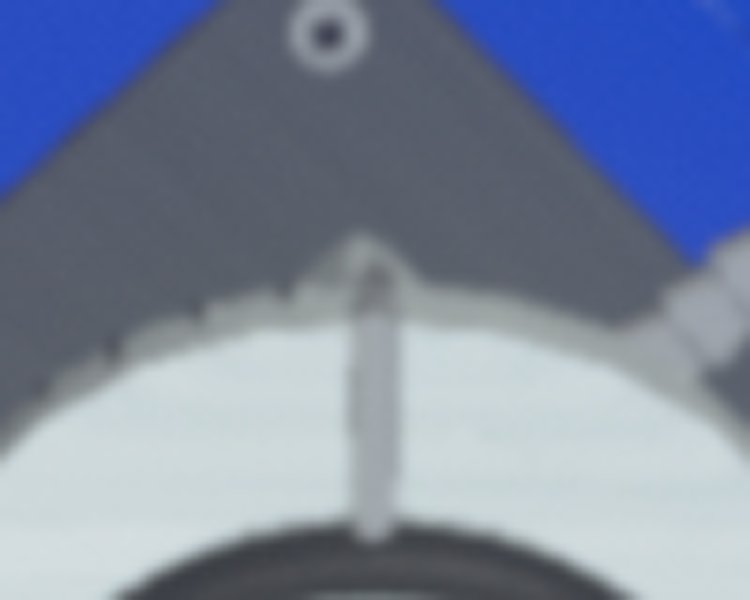

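Run:
```python
from h import *
C=np.array([.5796,.1599])
def refine(fn,x,y,pts):
    c=np.load(fn+'.npz');im=cv2.cvtColor(cv2.imread('pics/'+fn+'.png'),cv2.COLOR_BGR2GRAY).astype(np.float32)
    out=[]
    # sample along the rim at given heights, list dark minima
    for z in(.067,.069,.071):
        th=np.arange(-60,0,.2);v=[]
        for t in np.radians(th):
            u=fproj(c,[C[0]+.065*np.cos(t),C[1]+.065*np.sin(t),z]);v.append(cv2.getRectSubPix(im,(1,1),u)[0,0])
        v=np.array(v);b=cv2.GaussianBlur(v.reshape(1,-1),(0,0),15).ravel();d=b-v
        pk=[i for i in range(5,len(v)-5) if d[i]==d[i-5:i+6].max() and d[i]>4]
        print(fn,z,[(round(th[i],1),round(float(d[i]),1)) for i in pk])
for fn in('w11','w14','w15','w16'): refine(fn,0,0,0)
```

```text
w11 0.067 [(np.float64(-45.0), 28.5), (np.float64(-40.8), 7.7), (np.float64(-35.2), 10.9), (np.float64(-25.2), 12.4), (np.float64(-15.4), 14.9), (np.float64(-5.4), 8.6)]
w11 0.069 [(np.float64(-45.0), 32.0), (np.float64(-40.8), 7.4), (np.float64(-25.4), 6.7), (np.float64(-15.6), 12.0), (np.float64(-6.4), 6.1)]
w11 0.071 [(np.float64(-45.6), 34.7), (np.float64(-40.2), 6.9), (np.float64(-15.8), 8.3)]
w14 0.067 [(np.float64(-44.4), 22.3), (np.float64(-41.2), 9.5), (np.float64(-34.0), 14.7), (np.float64(-24.2), 13.3), (np.float64(-13.4), 16.5), (np.float64(-4.2), 10.3)]
w14 0.069 [(np.float64(-44.4), 19.6), (np.float64(-40.6), 11.6), (np.float64(-34.0), 6.4), (np.float64(-24.8), 7.6), (np.float64(-14.4), 14.3), (np.float64(-4.8), 5.8)]
w14 0.071 [(np.float64(-44.4), 17.8), (np.float64(-40.4), 12.5), (np.float64(-14.6), 10.4)]
w15 0.067 [(np.float64(-43.0), 33.1), (np.float64(-32.2), 10.1), (np.float64(-22.6), 13.3), (np.float64(-12.6), 20.9), (np.float64(-2.8), 7.3)]
w15 0.069 [(np.float64(-42.8), 38.8), (np.float64(-32.0), 5.4), (np.float64(-22.6), 7.2), (np.float64(-12.6), 16.3), (np.float64(-3.0), 4.2)]
w15 0.071 [(np.float64(-42.6), 42.8), (np.float64(-12.6), 10.2)]
w16 0.067 [(np.float64(-41.8), 16.1), (np.float64(-33.0), 14.6), (np.float64(-23.0), 15.9), (np.float64(-13.0), 18.7), (np.float64(-2.8), 7.6)]
w16 0.069 [(np.float64(-41.2), 16.5), (np.float64(-33.0), 7.7), (np.float64(-23.2), 9.8), (np.float64(-13.2), 15.2), (np.float64(-3.6), 5.3)]
w16 0.071 [(np.float64(-41.0), 14.7), (np.float64(-23.4), 4.8), (np.float64(-13.4), 9.4)]
```

Run:
```python
from h import *
C=np.array([.5796,.1599])
for fn in('w14','w16'):
    c=np.load(fn+'.npz');im=cv2.cvtColor(cv2.imread('pics/'+fn+'.png'),cv2.COLOR_BGR2GRAY).astype(np.float32)
    for z,rs in((.086,(.05,.054,.058,.062,.066)),):
        for r in rs:
            th=np.arange(-50,-34,.1)
            v=np.array([cv2.getRectSubPix(im,(1,1),fproj(c,[C[0]+r*np.cos(t),C[1]+r*np.sin(t),z]))[0,0] for t in np.radians(th)])
            m=v<(v.max()+v.min())/2; print(fn,r,th[m].min().round(1),th[m].max().round(1),((th[m].min()+th[m].max())/2).round(2),v.min(),v.max())
zoom('w16.png','w16y.png',300,340,240,270,20)
```

```text
w14 0.05 -44.6 -38.8 -41.7 165.02988 210.98389
w14 0.054 -44.5 -39.2 -41.85 167.0 213.75177
w14 0.058 -44.5 -39.4 -41.95 167.0 210.35608
w14 0.062 -45.5 -39.8 -42.65 164.04312 212.98178
w14 0.066 -45.4 -39.9 -42.65 164.5061 211.99954
w16 0.05 -45.5 -39.0 -42.25 166.4924 210.47998
w16 0.054 -45.5 -39.3 -42.4 165.09732 214.0
w16 0.058 -45.3 -39.0 -42.15 162.07982 211.05667
w16 0.062 -45.0 -39.3 -42.15 162.46555 213.00002
w16 0.066 -44.9 -39.8 -42.35 165.10382 212.00002
```

View pics/w16y.png

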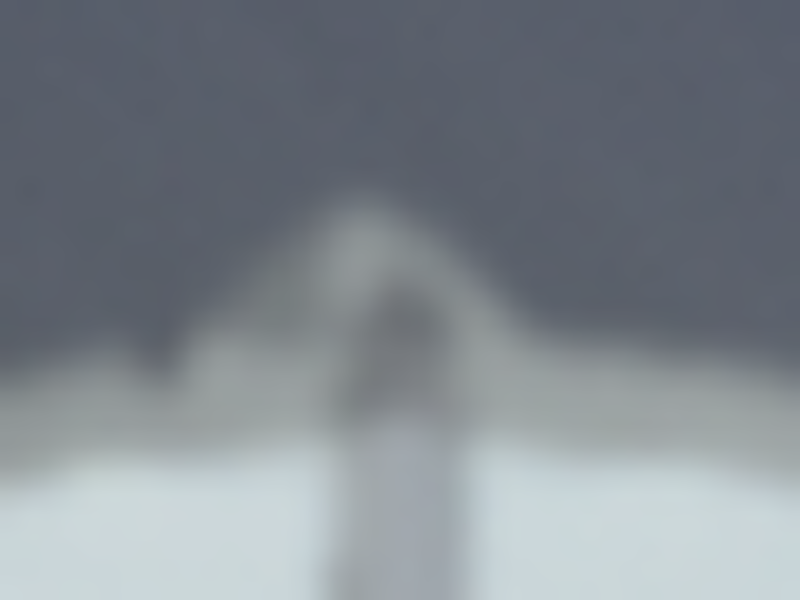

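step_arm(deltas=[[0, 0, -0.03, 0, 0, 0, -1], [0, 0, -0.05, 0, 0, 0, -1], [0, 0, -0.05, 0, 0, 0, -1], [0, 0, -0.05, 0, 0, 0, -1]])

```text
time: 45.45
tool_pos: [0.6686, 0.0799, 0.2364]
tool_rot: [-0.001, 0.933, -0.36, 0.002]
contact_force: [-0.0, 0.3, -0.6]
gripper_width: 1.0
```

Run:
```python
from h import *
s=manip.state();print(s['time'],s['contact_force'],abs(s['joint_vel']).max());snap('scene','s9.png')
print(manip.job_done())
zoom('s9.png','s9z.png',190,390,140,310,4)
```

```text
45.45 [-0.04357979  0.33250227 -0.55989564] 0.03625688565221158
the job is handed in; nothing more can be done
None
```

View pics/s9z.png

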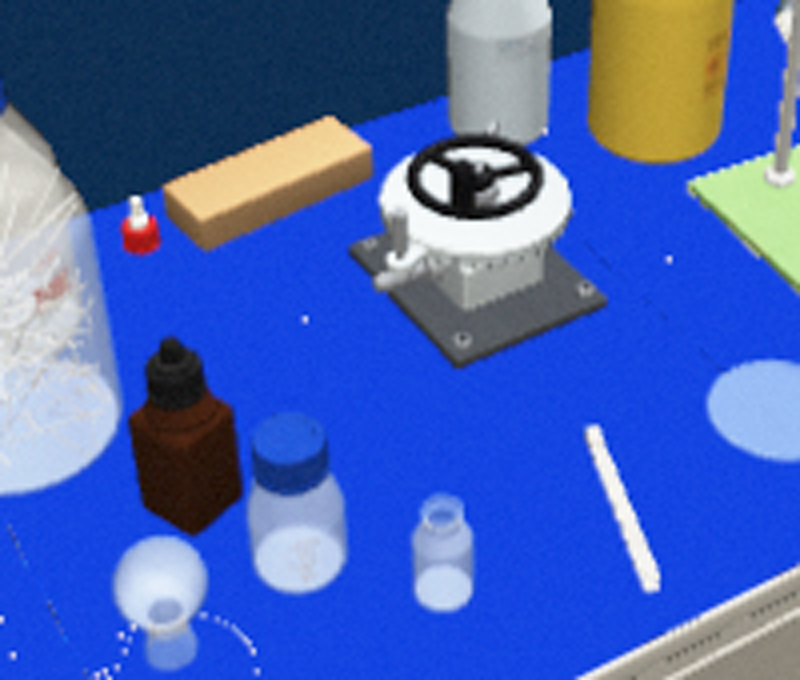

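I closed the valve by its handle to a firm bite, set the ring's zero under the pointer, let go of everything and handed the job in at about 45.5 s. Whether the bite is within limits is not fully certain.

**Valve:**
- The final push at the handle was about 10.9 N, against about 6.8 N of running drag. That puts it about 4.1 N above drag.
- After the first bite I backed the wheel off twice, the second time about 13° into the free range to re-measure the drag, then closed it again before touching the ring.
- The wheel stayed where I left it after release.

**Ring:** It took one long turn and two small corrections, each with a fresh grip on the stud. The last wrist views put the rib at −42.5° to −43.0° and the pointer at about −42.3°, so they agree within about 0.7° (0.8 mm). The rib was hidden behind the pointer arm in the last straight-on view. Its position there comes from the scale lines and an oblique view.

**Surroundings:** The glassware looked unmoved in the last picture, and the gripper was open and clear.

**Checks that disagreed:**
- **Seat stiffness:** the force rose only about 1.1 N per mm of handle travel, not the stated 2.3 N. I went by the measured force. Judged by handle travel and the stated stiffness, the bite would be about 8 N, the crush limit.
- **Seat position:** the bite began with the pointer at about −0.67 rad from the valve's x, slightly outside the stated ±0.6 rad.

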